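# Load and start the shaking incubator

### The arm

A 7-joint arm with a two-finger parallel gripper is mounted at the origin on the work surface. World frame = base frame: x ahead of the robot, y to its left, z up, the work surface at z = 0. Lengths are in m, angles in rad, forces in N, time in s.
With the tool pointing down it reaches from about 0.425 to 0.825 m from the base axis. Payload 3.6 kg.
Tool frame: the origin (TCP) lies on the centre line of the jaws, within the pads' length; the fingertips stand 22 mm ahead of it and the grasp point (between the pads) lies 3 mm ahead of it (arm.tip_reach is the distance from the TCP to the fingertips, in m); z points along the fingers, y is the line along which they close (so a half turn about z gives the same grasp; the last joint's range is limited). The gripper opens to 85 mm and grips with 20 to 120 N. Pads are 22 mm wide; open, the fingers measure 114 mm over their backs; the gripper's body (76 mm by 85 mm) begins 54 mm behind the grasp point. The pads swing forward as they close: fully open they stand 13 mm farther back than shut.
Start: joints at [-1.153, 0.615, -0.013, 1.423, 0.008, 1.103, -0.04], TCP at [0.28, 0.587, 0.253] pointing down, gripper open.
Joint ranges: [-3.12, 3.12], [-0.3, 2.06], [-1.34, 1.32], [0.26, 2.42], [-1.36, 4.5], [0.01, 1.98], [-2.84, 2.84]. Speed limits (rad/s): [2.79, 2.79, 3.14, 3.14, 3.14, 3.14, 3.14].

### API

Orientations are given as a unit quaternion [x, y, z, w].
In Python, from station import arm, cams, order gives the robot as it stands. The module is installed in compiled form; this text tells all that it offers.
- The arm moves only by the tool carry_out, never from a script. Its argument "moves" is a list of rows, each a list of 7 numbers: the shift along the tool's x, y, z each as a share of 0.25 m, from -1 to 1, then the turn, a rotation vector about the tool's x, y, z each as a share of 360 degrees, from -1 to 1, then the opening, from 0 (shut) to 1 (fully open). In form: [[tx, ty, tz, wx, wy, wz, hand], ...]. A call has 1 to 5 rows; each row is the pose to reach, as a shift and turn from the pose commanded when the call began, along the tool's axes at that moment, turning the shorter way round; what a row does not reach only later rows make up. A row lasts 1/12 s, in which the tool goes at most 41.7 mm and 7.16 degrees, less where a joint would pass 70% of its speed; a pose out of reach is approached as far as the arm can. A call with a number of a shift or a turn outside -1 to 1 is refused whole. A call with a gripper value outside its range is refused whole. The fingers move at their own pace and stop on an object; "grip_force" is the grip in N (left out, the last holds). Time passes only in rows, so rows that repeat a pose let the fingers close. It gives the time, the measured TCP pose, the force, the opening and the grip force at its end, in the units of the state.
- arm.get_state(): the state, without advancing time (a new reading comes with each control period).
- cams.read_camera(name): name is "side" or "top" or "wrist"; returns the picture (384x512x3 uint8, blue, green, red); there is no depth.
- cams.camera_model(name): a dict with "camera_matrix" (3x3 intrinsics, pixels), "extrinsics" (4x4, takes a point from world to camera coordinates). Camera axes: x right, y down, z forward; pixel columns grow to the right and rows downward; lengths in m; the calibration is good to about 2 mm. The wrist camera is an equidistant fisheye: a pixel r from the principal point sees the ray r / f radians off the axis. A picture is of the moment at which its call begins: read the wrist's pose just before it. camera_model takes no time and is no camera call; for the wrist camera it gives the pose at the moment of the call.
- order.job_done(): hands the job in; it is judged then, once.
The state is a dict: "time_s": time; "joints": joint angles; "qvel": joint speeds; "joint_torque": joint torques, N m; "ee_pos": TCP position; "tool_rot": TCP orientation; "force": force on the tool from outside, world axes, zero at the start; "ft_torque": the same for the moment, N m; "gripper_width": finger opening in m; "grasp_force": force on a finger pad.
Only numpy, scipy, OpenCV 4.12 (cv2) and the standard library are available. Lean on these libraries where they do the work, as an engineer would, in place of code of your own. Each camera call takes 0.05 s, during which the arm holds its last target. There are 200 camera calls.

### The job

Load the incubator: lift every amber capped jar off the turntable and stand it upright on the floor of the incubator's chamber, with the conical flask left standing on the turntable. Then shut the lid fully, and once it is shut turn both turnbuttons all the way across its front edge so that they point straight back; last of all set the drive lever straight up, to slow. Leave the other things on the bench where they are.

Things in the scene. Friction and masses are not known exactly. Their poses are not given: they have to be found in the camera images.
- jar0: amber screw-cap jar: plain upright cylinder 48 mm diameter, 54 mm tall overall (white cap the top 14 mm, same diameter), heavy thick base, 0.12 to 0.26 kg; origin at the centre of its underside, z along its axis. Starts upright on the turntable; three to five such jars are present (absent ones read None)
- jar1: amber screw-cap jar: plain upright cylinder 48 mm diameter, 54 mm tall overall (white cap the top 14 mm, same diameter), heavy thick base, 0.12 to 0.26 kg; origin at the centre of its underside, z along its axis. Starts upright on the turntable; three to five such jars are present (absent ones read None)
- jar2: amber screw-cap jar: plain upright cylinder 48 mm diameter, 54 mm tall overall (white cap the top 14 mm, same diameter), heavy thick base, 0.12 to 0.26 kg; origin at the centre of its underside, z along its axis. Starts upright on the turntable; three to five such jars are present (absent ones read None)
- jar3: amber screw-cap jar: plain upright cylinder 48 mm diameter, 54 mm tall overall (white cap the top 14 mm, same diameter), heavy thick base, 0.12 to 0.26 kg; origin at the centre of its underside, z along its axis. Starts upright on the turntable; three to five such jars are present (absent ones read None)
- jar4: amber screw-cap jar: plain upright cylinder 48 mm diameter, 54 mm tall overall (white cap the top 14 mm, same diameter), heavy thick base, 0.12 to 0.26 kg; origin at the centre of its underside, z along its axis. Starts upright on the turntable; three to five such jars are present (absent ones read None)
- turntable: foot of a freely spinning passive white turntable; origin on its axis at bench level. The disc is 270 mm across, its top 34 mm above the bench; it spins at the lightest touch. Jars and flask stand about 80 mm from the axis
- flask: clear conical flask standing on the turntable among the jars, 58 mm wide at the foot, 22 to 28 mm at the neck, 70 mm tall; origin at the centre of its underside; it stays on the turntable
- incubator: white shaking incubator fixed on the bench; origin under the centre of its chamber, x towards its back (hinge side), y to its left as seen from the robot, z up; within 0.2 rad of square. In front of the chamber a ledge 44 mm deep, top 103 mm above the bench, carries the turnbuttons; to the right a console 95 mm wide, 95 mm high, carries the lever
- chamber (a point): centre of the chamber floor, 35 mm above the bench, axes as the incubator's. Open-topped chamber, 140 mm (x) by 284 mm (y) inside, walls 8 mm thick, rim 95 mm above the bench
- lid (a joint): clear lid with grey frame, 8 to 10 mm thick; 0 = shut, grows as it opens, starts 1.45 to 1.72 rad (about upright). At angle a it points from its hinge along (-cos a, 0, sin a) in the incubator's axes. Stiff hinge: stays where left, needs 2 to 5 N at its free edge; it can be pushed shut from behind
- lid_hinge (a point): middle of the lid's hinge line along the chamber's back rim, 99 mm above the bench. The lid's free edge is 158 mm from this line, its outer (upper) face 6 mm outward of it; a grey tab 60 mm wide, 8 mm thick sticks out another 22 mm at the middle of the free edge
- turnbutton_left (a joint): left turnbutton (seen from the robot): steel arm 16 mm wide, 9 mm thick, turning level on a pivot on the front ledge. 0 = arm lies along the ledge pointing left, off the lid; grows as it swings back over the lid's front edge; 1.57 = straight back across the edge, stop at 1.62 rad. Starts -0.18 to 0.15; turns with about 1 N at the post and stays where left
- left_pivot (a point): pivot axis of the left turnbutton, at the arm's underside, 109 mm above the bench
- left_post (a point): top of the upright black round finger post of the left turnbutton, 14 mm diameter, standing 36 mm above the arm's upper face, 45 mm from the pivot
- turnbutton_right (a joint): right turnbutton (seen from the robot): steel arm 16 mm wide, 9 mm thick, turning level on a pivot on the front ledge. 0 = arm lies along the ledge pointing right, off the lid; grows as it swings back over the lid's front edge; 1.57 = straight back across the edge, stop at 1.62 rad. Starts -0.18 to 0.15; turns with about 1 N at the post and stays where left
- right_pivot (a point): pivot axis of the right turnbutton, at the arm's underside, 109 mm above the bench
- right_post (a point): top of the upright black round finger post of the right turnbutton, 14 mm diameter, standing 36 mm above the arm's upper face, 45 mm from the pivot
- drive_lever (a joint): incubator's drive lever on the console, swinging towards and away from the front; negative = leaning to the front (off, where it starts, -0.70 to -0.40 rad), 0 = straight up (slow), positive = leaning to the back (fast); limits 0.75 rad each way. About 1.5 N at the ball; stays where left
- lever_ball (a point): centre of the lever's black ball, 28 mm diameter, 90 mm from the lever's pivot
- lever_pivot (a point): the lever's pivot, 92 mm above the bench
- beaker: bystander: clear open beaker, 70 mm wide, 85 mm tall; leave it alone
- spatula: bystander: hand spatula lying flat, 180 mm long; leave it alone
- wash_bottle: bystander: white bottle, 64 mm wide, 160 mm tall; leave it alone
Not all that is in view belongs to the job. Leave any brown or red look-alike of the jar0 alone.

How it is judged:
On the way, in this order (a step that is already met when the one before it is completed fails the run):
1. every jar present stands upright in the chamber, let go (x of jar0 in the frame of chamber between -0.055 and 0.055 m and y of jar0 in the frame of chamber between -0.127 and 0.127 m and z of jar0 in the frame of chamber between -0.012 and 0.012 m and angle between each of jar0, jar1, jar2, jar3, jar4's own z axis and vertical below 0.2 rad and x of jar1 in the frame of chamber between -0.055 and 0.055 m and y of jar1 in the frame of chamber between -0.127 and 0.127 m and z of jar1 in the frame of chamber between -0.012 and 0.012 m and x of jar2 in the frame of chamber between -0.055 and 0.055 m and y of jar2 in the frame of chamber between -0.127 and 0.127 m and z of jar2 in the frame of chamber between -0.012 and 0.012 m and x of jar3 in the frame of chamber between -0.055 and 0.055 m and y of jar3 in the frame of chamber between -0.127 and 0.127 m and z of jar3 in the frame of chamber between -0.012 and 0.012 m and x of jar4 in the frame of chamber between -0.055 and 0.055 m and y of jar4 in the frame of chamber between -0.127 and 0.127 m and z of jar4 in the frame of chamber between -0.012 and 0.012 m and linear speed of each of jar0, jar1, jar2, jar3, jar4 below 0.03 m/s and contact force between the fingers and jar0 below 0.2 N and contact force between the fingers and jar1 below 0.2 N and contact force between the fingers and jar2 below 0.2 N and contact force between the fingers and jar3 below 0.2 N and contact force between the fingers and jar4 below 0.2 N), for 0.2 s.
2. the lid is shut on them (value of joint lid below 0.05 rad), for 0.2 s.
3. both turnbuttons are turned across the shut lid's edge (value of joint each of turnbutton_left, turnbutton_right above 1.35 rad and value of joint lid below 0.05 rad), for 0.2 s.
4. the drive lever is straight up (value of joint drive_lever between -0.15 and 0.15 rad), for 0.3 s.
At the end, for the whole second after the job is handed in: Every jar present stands in the chamber upright (within 0.2 rad) on its floor and at rest, the lid is shut (under 0.05 rad), both turnbuttons are across the lid's edge (over 1.35 rad), the lever is within 0.15 rad of straight up, and the flask stands on the turntable (all of step 3 and all of step 4 and x of jar0 in the frame of chamber between -0.055 and 0.055 m and y of jar0 in the frame of chamber between -0.127 and 0.127 m and z of jar0 in the frame of chamber between -0.012 and 0.012 m and angle between each of jar0, jar1, jar2, jar3, jar4's own z axis and vertical below 0.2 rad and x of jar1 in the frame of chamber between -0.055 and 0.055 m and y of jar1 in the frame of chamber between -0.127 and 0.127 m and z of jar1 in the frame of chamber between -0.012 and 0.012 m and x of jar2 in the frame of chamber between -0.055 and 0.055 m and y of jar2 in the frame of chamber between -0.127 and 0.127 m and z of jar2 in the frame of chamber between -0.012 and 0.012 m and x of jar3 in the frame of chamber between -0.055 and 0.055 m and y of jar3 in the frame of chamber between -0.127 and 0.127 m and z of jar3 in the frame of chamber between -0.012 and 0.012 m and x of jar4 in the frame of chamber between -0.055 and 0.055 m and y of jar4 in the frame of chamber between -0.127 and 0.127 m and z of jar4 in the frame of chamber between -0.012 and 0.012 m and linear speed of each of jar0, jar1, jar2, jar3, jar4 below 0.03 m/s and horizontal distance between flask and turntable below 0.125 m and height (world z) of flask above 0.025 m and angle between flask's own z axis and vertical below 0.3 rad); the robot touches nothing.
It fails at once if a bystander on the bench is moved more than 3 cm (distance of any of beaker, spatula, wash_bottle from where it was at the start of the episode above 0.03 m).
It fails at once if the flask is tipped or taken off the turntable (not (horizontal distance between flask and turntable below 0.125 m) or not (height (world z) of flask above 0.025 m) or not (angle between flask's own z axis and vertical below 0.6 rad)).
It fails at once if the drive lever is moved up before both turnbuttons secure the lid (value of joint drive_lever above -0.25 rad and (not (value of joint turnbutton_left above 1.35 rad) or not (value of joint turnbutton_right above 1.35 rad))).
It fails at once if a turnbutton is turned across before the lid is shut (value of joint lid above 0.15 rad and value of joint any of turnbutton_left, turnbutton_right above 0.8 rad).
Of jar0, jar1, jar2, jar3, jar4 only 3 to 5 are there at a start; the rules pass over those that are not, and their reading is None.
At some moment in a run one of jar0, jar1, jar2, jar3, jar4 may be knocked a few centimetres aside while the robot is not near it.
It also fails if it takes over 210 s, if anything falls off the work surface, if the arm or the gripper's body presses on something with over 40 N, if the wrist force passes 120 N, or if a joint passes its speed limit or range.

## Working session

There is one attempt and no reset: what is moved stays moved. The work goes in short steps, Python scripts to look and compute and a tool call to move; the robot and the scene stay as the last step left them, time stands still between calls to the robot, and variables do not carry over. Pictures are saved under pics/ and viewed, at most 14 in all, crops included, and the job is handed in when it is done.

Besides the shell and the picture viewer there is one more tool, called as name(argument=value, ...), one argument or row to a line, values as JSON. carry_out: Moves the arm, as the interface text tells. Its arguments: {"type":"object","properties":{"moves":{"type":"array"},"grip_force":{"type":"number"}},"required":["moves"]}

```bash
mkdir -p pics; cat > h.py <<'E'
import numpy as np, cv2
from station import arm, cams, order
from scipy.spatial.transform import Rotation as R
def model(n):
    m=cams.camera_model(n); return np.array(m["camera_matrix"]),np.array(m["extrinsics"])
def ray(n,px,m=None):
    K,E=m or model(n); u=(px[0]-K[0,2])/K[0,0]; v=(px[1]-K[1,2])/K[1,1]
    if n=="wrist":
        r=np.hypot(u,v); d=np.array([u/r*np.sin(r),v/r*np.sin(r),np.cos(r)]) if r>1e-9 else np.array([0,0,1.])
    else: d=np.array([u,v,1.]); 
    Rt=E[:3,:3]; return -Rt.T@E[:3,3], Rt.T@(d/np.linalg.norm(d))
def plane(n,px,z,m=None):
    o,d=ray(n,px,m); return o+d*(z-o[2])/d[2]
def two(n1,p1,n2,p2):
    o1,d1=ray(n1,p1);o2,d2=ray(n2,p2)
    t=np.linalg.lstsq(np.c_[d1,-d2],o2-o1,rcond=None)[0]
    a,b=o1+d1*t[0],o2+d2*t[1]; return (a+b)/2,np.linalg.norm(a-b)
def proj(n,P,m=None):
    K,E=m or model(n); c=E[:3,:3]@np.asarray(P)+E[:3,3]
    if n=="wrist":
        r=np.hypot(c[0],c[1]); th=np.arctan2(r,c[2]); c=np.array([c[0]/r*th,c[1]/r*th,1])
    return K[0,0]*c[0]/c[2]+K[0,2],K[1,1]*c[1]/c[2]+K[1,2]
def goto(pos,yaw=None,tilt=None):
    """shares to reach world pos with the tool down, tool x at world angle yaw"""
    s=arm.get_state(); T=R.from_quat(s["tool_rot"]); 
    d=T.inv().apply(np.asarray(pos)-s["ee_pos"])/0.25
    M=T
    if yaw is not None:
        M=R.from_matrix(np.array([[np.cos(yaw),np.sin(yaw),0],[np.sin(yaw),-np.cos(yaw),0],[0,0,-1]]))
        if tilt is not None: M=R.from_rotvec(tilt)*M
    w=(T.inv()*M).as_rotvec()/(2*np.pi)
    return np.round(d,3),np.round(w,3)
def st():
    s=arm.get_state(); print("t",round(s["time_s"],2),"pos",np.round(s["ee_pos"],4),"xax",np.round(R.from_quat(s["tool_rot"]).as_matrix()[:,0],3),"zax",np.round(R.from_quat(s["tool_rot"]).as_matrix()[:,2],3),"w",round(s["gripper_width"],4),"F",np.round(s["force"],1),"j",np.round(s["joints"],2))
E
python3 - <<'E'
from h import *
st()
for n in("top","side","wrist"):
    m=cams.camera_model(n);print(n,np.round(m["camera_matrix"],1).tolist(),np.round(m["extrinsics"],3).tolist())
    cv2.imwrite(f"pics/{n}0.png",cams.read_camera(n))
E
```

```text
t 0.0 pos [0.2794 0.5861 0.2521] xax [-0.903  0.43  -0.   ] zax [-0.001 -0.002 -1.   ] w 0.0851 F [ 1.1 -0.2  0.5] j [-1.15  0.62 -0.01  1.42  0.01  1.1  -0.04]
top [[477.3, 0.0, 255.9], [0.0, 477.3, 193.1], [0.0, 0.0, 1.0]] [[-0.016, -1.0, -0.014, 0.149], [-0.994, 0.018, -0.104, 0.519], [0.104, 0.012, -0.994, 1.333], [0.0, 0.0, 0.0, 1.0]]
side [[435.2, 0.0, 257.8], [0.0, 435.2, 202.4], [0.0, 0.0, 1.0]] [[-0.872, -0.489, -0.006, 0.511], [-0.251, 0.459, -0.852, 0.174], [0.419, -0.742, -0.523, 1.409], [0.0, 0.0, 0.0, 1.0]]
wrist [[297.3, 0.0, 252.0], [0.0, 297.3, 193.7], [0.0, 0.0, 1.0]] [[0.43, 0.903, -0.003, -0.647], [0.862, -0.41, 0.299, -0.04], [0.269, -0.131, -0.954, 0.38], [0.0, 0.0, 0.0, 1.0]]
```

View pics/top0.png

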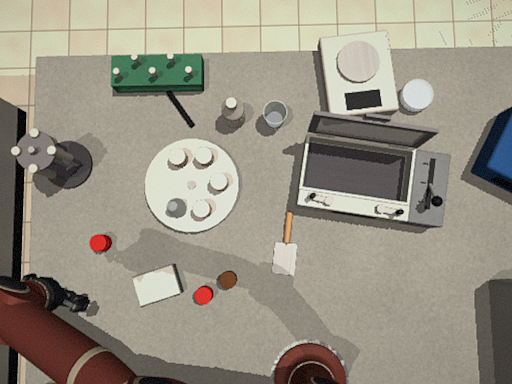

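View pics/side0.png

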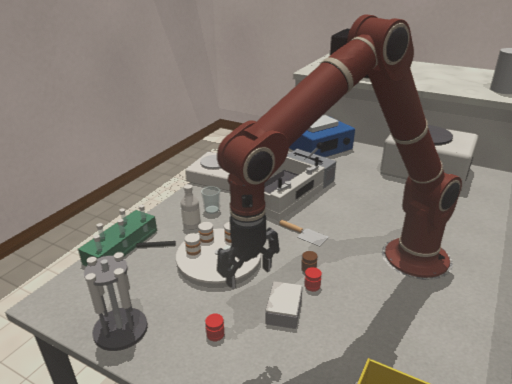

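```bash
python3 - <<'E'
from h import *
im=cv2.imread("pics/top0.png")
a=cv2.resize(im[100:235,285:455],None,fx=4.6,fy=4.4,interpolation=cv2.INTER_CUBIC)
cv2.imwrite("pics/crop_inc.png",a); print(a.shape)
b=cv2.resize(im[130:240,135:250],None,fx=5,fy=5,interpolation=cv2.INTER_CUBIC)
cv2.imwrite("pics/crop_tt.png",b)
for px in[(177,156),(204,155),(219,181),(203,208)]: print("jar",np.round(plane("top",px,.088),3))
print("tt",np.round(plane("top",(192,185),.034),3),"left",np.round(plane("top",(145,185),.034),3),np.round(plane("top",(239,185),.034),3))
E
```

```text
(594, 782, 3)
jar [0.621 0.355 0.088]
jar [0.623 0.28  0.088]
jar [0.55  0.239 0.088]
jar [0.477 0.284 0.088]
tt [0.547 0.321 0.034] left [0.549 0.456 0.034] [0.544 0.187 0.034]
```

View pics/crop_inc.png

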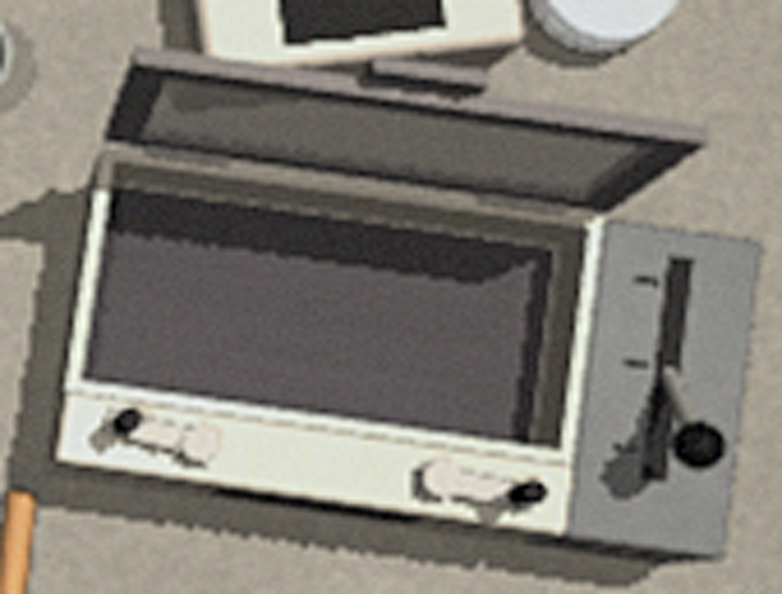

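View pics/crop_tt.png

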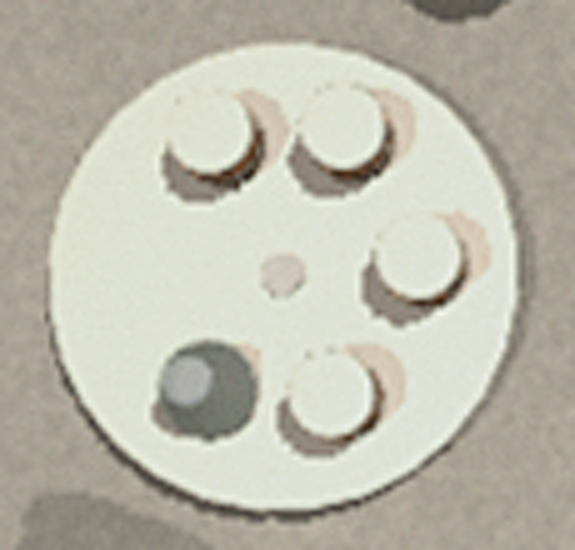

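```bash
python3 - <<'E'
from h import *
c=lambda p:(285+p[0]/4.6-.4,100+p[1]/4.4-.4)
t=lambda p:(135+p[0]/5-.4,130+p[1]/5-.4)
P=lambda p,z:plane("top",c(p),z)
for p in[(211,132),(342,129),(419,259),(333,391)]: print("jar",np.round(plane("top",t(p),.088),3))
print("flask",np.round(plane("top",t((208,392)),.034),3),"hub",np.round(plane("top",t((283,276)),.036),3))
L,Rr=P((57,462),.103),P((567,534),.103)
ey=(L-Rr)/np.linalg.norm(L-Rr); ex=np.array([ey[1],-ey[0],0]); o=(L+Rr)/2+.122*ex
print("ledge width",np.linalg.norm(L-Rr),"yaw",np.arctan2(ex[1],ex[0]),"origin",o[:2])
inc=lambda q:np.round([(q-o)@ex,(q-o)@ey,q[2]],3)
for n,p,z in[("rim FL out",(66,388),.095),("rim FL in",(87,378),.095),("rim FR in",(562,452),.095),("wallR back out",(603,225),.095),("postL",(128,420),.154),("postR",(525,492),.154),("pivL",(203,445),.118),("pivR",(430,475),.118),("ball",(700,445),.17),("consFR",(722,555),.095),("consBR",(760,243),.095),("floor FR",(530,440),.035),("floor? FL",(88,380),.035),("hinge L",(97,160),.095),("hinge R",(600,222),.095)]:
    print(n,inc(P(p,z)))
E
```

```text
jar [0.621 0.355 0.088]
jar [0.622 0.283 0.088]
jar [0.549 0.241 0.088]
jar [0.477 0.289 0.088]
flask [0.482 0.366 0.034] hub [0.547 0.323 0.036]
ledge width 0.2982263780321783 yaw -0.16458052584769103 origin [ 0.57612286 -0.13809436]
rim FL out [-0.075  0.15   0.095]
rim FL in [-0.067  0.138  0.095]
rim FR in [-0.072 -0.143  0.095]
wallR back out [ 0.072 -0.15   0.095]
postL [-0.096  0.116  0.154]
postR [-0.106 -0.108  0.154]
pivL [-0.101  0.068  0.118]
pivR [-0.1   -0.063  0.118]
ball [-0.066 -0.196  0.17 ]
consFR [-0.121 -0.242  0.095]
consBR [ 0.074 -0.243  0.095]
floor FR [-0.059 -0.14   0.035]
floor? FL [-0.061  0.134  0.035]
hinge L [0.069 0.151 0.095]
hinge R [ 0.073 -0.148  0.095]
```

carry_out(
  moves=[
    [0,0,0,0,0,0.0684,1],
    [0,0,0,0,0,0.0684,1],
    [0,0,0,0,0,0.0684,1],
    [0,0,0,0,0,0.0684,1],
    [0,0,0,0,0,0.0684,1],
  ],
  grip_force=40,
)

```text
time_s: 0.57
ee_pos: [0.2793, 0.5866, 0.2528]
tool_rot: [0.424, 0.906, -0.001, 0.0]
force: [0.2, 0.5, -0.3]
gripper_width: 0.0854
grasp_force: 0.0
```

carry_out(
  moves=[
    [0,0,0,0,0,0.0684,1],
    [0,0,0,0,0,0.0684,1],
    [0,0,0,0,0,0.0684,1],
    [0,0,0,0,0,0.0684,1],
    [0,0,0,0,0,0.0684,1],
  ],
)

```text
time_s: 0.98
ee_pos: [0.2793, 0.5867, 0.2529]
tool_rot: [0.607, 0.795, -0.0, 0.0]
force: [0.7, 0.3, -0.2]
gripper_width: 0.0856
grasp_force: 0.0
```

carry_out(
  moves=[
    [0,0,0,0,0,0.0684,1],
    [0,0,0,0,0,0.0684,1],
    [0,0,0,0,0,0.0684,1],
    [0,0,0,0,0,0.0684,1],
    [0,0,0,0,0,0.0684,0.8],
  ],
)

```text
time_s: 1.4
ee_pos: [0.2794, 0.5867, 0.253]
tool_rot: [0.762, 0.648, -0.0, 0.0]
force: [-0.3, 0.2, 0.3]
gripper_width: 0.0758
grasp_force: 0.0
```

```bash
python3 - <<'E'
from h import *
st()
print(goto([.621,.355,.20],1.406))
E
```

```text
t 1.4 pos [0.2794 0.5867 0.253 ] xax [ 0.161  0.987 -0.001] zax [-0.    -0.001 -1.   ] w 0.0758 F [-0.3  0.2  0.3] j [-1.35  0.63  0.33  1.43 -0.22  1.11 -1.14]
(array([-0.695,  1.497,  0.212]), array([-0.   ,  0.   ,  0.001]))
```

carry_out(
  moves=[
    [-0.23,0.5,0.07,0,0,0,0.8],
    [-0.23,0.5,0.07,0,0,0,0.8],
    [-0.23,0.5,0.07,0,0,0,0.8],
    [-0.23,0.5,0.07,0,0,0,0.8],
    [-0.23,0.5,0.07,0,0,0,0.8],
  ],
)

```text
time_s: 1.82
ee_pos: [0.3997, 0.5042, 0.2355]
tool_rot: [0.765, 0.644, -0.0, 0.003]
force: [0.3, 0.3, 0.1]
gripper_width: 0.0685
grasp_force: 0.0
```

carry_out(
  moves=[
    [-0.23,0.5,0.07,0,0,0,0.8],
    [-0.23,0.5,0.07,0,0,0,0.8],
    [-0.23,0.5,0.07,0,0,0,0.8],
    [-0.23,0.5,0.07,0,0,0,0.8],
    [-0.23,0.5,0.07,0,0,0,0.8],
  ],
)

```text
time_s: 2.23
ee_pos: [0.5119, 0.4278, 0.2177]
tool_rot: [0.764, 0.645, -0.0, 0.002]
force: [0.6, 0.2, -0.6]
gripper_width: 0.0682
grasp_force: 0.0
```

carry_out(
  moves=[
    [-0.23,0.5,0.07,0,0,0,0.8],
    [-0.23,0.5,0.07,0,0,0,0.8],
    [-0.23,0.5,0.07,0,0,0,0.8],
    [-0.23,0.5,0.07,0,0,0,0.8],
    [-0.23,0.5,0.07,0,0,0,0.8],
  ],
)

```text
time_s: 2.65
ee_pos: [0.6244, 0.3515, 0.1998]
tool_rot: [0.764, 0.645, -0.001, 0.001]
force: [-0.2, -0.9, -0.9]
gripper_width: 0.0682
grasp_force: 0.0
```

```bash
python3 - <<'E'
from h import *
st()
m=model("wrist"); im=cams.read_camera("wrist"); cv2.imwrite("pics/w1.png",im); np.savez("w1.npz",K=m[0],E=m[1])
print(goto([.621,.355,.068],1.406))
for q in[(.621,.355,.088),(.622,.283,.088),(.549,.241,.088),(.477,.289,.088),(.482,.366,.034)]: print(np.round(proj("wrist",q,m)))
E
```

```text
t 2.65 pos [0.6244 0.3515 0.1998] xax [ 0.167  0.986 -0.003] zax [ 0.001 -0.003 -1.   ] w 0.0682 F [-0.2 -0.9 -0.9] j [-0.69  0.79  0.31  1.27 -0.24  1.12 -0.54]
(array([-0.001, -0.003,  0.528]), array([-0.,  0.,  0.]))
[247. 192.]
[262. 267.]
[196. 310.]
[117. 277.]
[119. 189.]
```

View pics/w1.png

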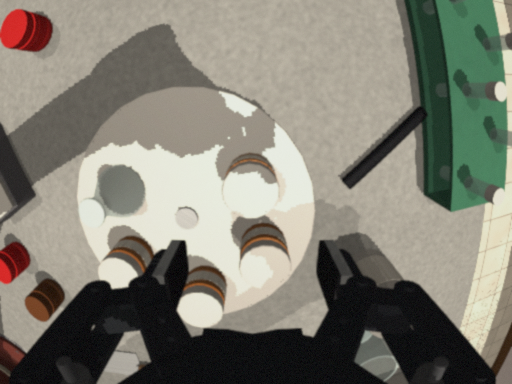

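carry_out(
  moves=[
    [0,0,0.13,0,0,0,0.8],
    [0,0,0.26,0,0,0,0.8],
    [0,0,0.39,0,0,0,0.8],
    [0,0,0.5,0,0,0,0.8],
    [0,0,0.528,0,0,0,0.8],
  ],
)

```text
time_s: 3.12
ee_pos: [0.6153, 0.3586, 0.0633]
tool_rot: [0.761, 0.649, -0.005, -0.003]
force: [-1.5, 1.2, -0.7]
gripper_width: 0.0687
grasp_force: 0.0
```

carry_out(
  moves=[
    [0,0,0,0,0,0,0.8],
    [0,0,0,0,0,0,0.5],
    [0,0,0,0,0,0,0],
    [0,0,0,0,0,0,0],
    [0,0,0,0,0,0,0],
  ],
)

```text
time_s: 3.53
ee_pos: [0.6231, 0.3567, 0.0718]
tool_rot: [0.762, 0.647, 0.003, 0.0]
force: [0.2, 0.6, 4.9]
gripper_width: 0.047
grasp_force: 41.7
```

carry_out(
  moves=[
    [0,0,0,0,0,0,0],
    [0,0,-0.02,0,0,0,0],
    [0,0,-0.06,0,0,0,0],
    [0,0,-0.12,0,0,0,0],
    [0,0,-0.2,0,0,0,0],
  ],
)

```text
time_s: 3.95
ee_pos: [0.6202, 0.3547, 0.1179]
tool_rot: [0.762, 0.647, -0.002, -0.0]
force: [0.5, -0.8, -0.9]
gripper_width: 0.0475
grasp_force: 41.3
```

```bash
python3 - <<'E'
from h import *
st()
print(arm.get_state()["grasp_force"],goto([.56,-.23,.22],1.406))
E
```

```text
t 3.95 pos [0.6202 0.3547 0.1179] xax [ 0.163  0.987 -0.003] zax [-0.004 -0.002 -1.   ] w 0.0475 F [ 0.5 -0.8 -0.9] j [-0.69  0.87  0.28  1.35 -0.26  0.97 -0.52]
41.292687356472015 (array([-2.348,  0.142, -0.402]), array([-0.001,  0.   ,  0.   ]))
```

carry_out(
  moves=[
    [0,0,-0.1,0,0,0,0],
    [0,0,-0.2,0,0,0,0],
    [0,0,-0.3,0,0,0,0],
    [-0.05,0,-0.4,0,0,0,0],
    [-0.15,0,-0.4,0,0,0,0],
  ],
)

```text
time_s: 4.37
ee_pos: [0.6173, 0.3236, 0.2252]
tool_rot: [0.76, 0.649, 0.007, -0.0]
force: [1.1, 0.9, 0.1]
gripper_width: 0.047
grasp_force: 41.4
```

carry_out(
  moves=[
    [-0.15,0.01,0,0,0,0,0],
    [-0.3,0.02,0,0,0,0,0],
    [-0.45,0.03,0,0,0,0,0],
    [-0.6,0.04,0,0,0,0,0],
    [-0.75,0.05,0,0,0,0,0],
  ],
)

```text
time_s: 4.78
ee_pos: [0.5965, 0.1295, 0.2193]
tool_rot: [0.762, 0.647, -0.0, 0.0]
force: [1.0, -0.4, -0.9]
gripper_width: 0.0474
grasp_force: 41.4
```

carry_out(
  moves=[
    [-0.15,0.01,0,0,0,0,0],
    [-0.3,0.02,0,0,0,0,0],
    [-0.45,0.03,0,0,0,0,0],
    [-0.6,0.04,0,0,0,0,0],
    [-0.75,0.05,0,0,0,0,0],
  ],
)

```text
time_s: 5.2
ee_pos: [0.5784, -0.0574, 0.2194]
tool_rot: [0.762, 0.647, -0.0, -0.0]
force: [0.6, -0.4, -1.3]
gripper_width: 0.0471
grasp_force: 41.4
```

carry_out(
  moves=[
    [-0.15,0.01,0,0,0,0,0],
    [-0.3,0.02,0,0,0,0,0],
    [-0.45,0.03,0,0,0,0,0],
    [-0.6,0.04,0,0,0,0,0],
    [-0.69,0.042,0,0,0,0,0],
  ],
)

```text
time_s: 5.62
ee_pos: [0.5595, -0.2335, 0.2196]
tool_rot: [0.764, 0.645, -0.002, 0.001]
force: [0.5, -0.7, -1.5]
gripper_width: 0.047
grasp_force: 41.4
```

carry_out(
  moves=[
    [0,0,0,0,0,0,0],
    [0,0,0,0,0,0,0],
    [0,0,0,0,0,0,0],
  ],
)

```text
time_s: 5.87
ee_pos: [0.5616, -0.2262, 0.2189]
tool_rot: [0.762, 0.647, 0.0, -0.001]
force: [-0.1, 0.5, -0.9]
gripper_width: 0.0473
grasp_force: 41.4
```

```bash
python3 - <<'E'
from h import *
st()
print(arm.get_state()["grasp_force"],goto([.56,-.23,.071],1.406))
m=model("wrist"); im=cams.read_camera("wrist"); cv2.imwrite("pics/w2.png",im); np.savez("w2.npz",K=m[0],E=m[1])
cv2.imwrite("pics/top2.png",cams.read_camera("top"))
E
```

```text
t 5.87 pos [ 0.5616 -0.2262  0.2189] xax [0.162 0.987 0.002] zax [-0.     0.002 -1.   ] w 0.0473 F [-0.1  0.5 -0.9] j [ 0.16  0.59  0.3   1.61 -0.2   0.97  0.37]
41.40222430229187 (array([-0.017, -0.004,  0.591]), array([-0., -0.,  0.]))
```

View pics/w2.png

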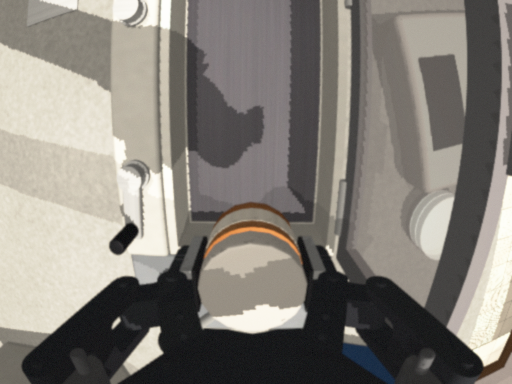

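```bash
python3 - <<'E'
from h import *
d=np.load("w2.npz"); m=(d["K"],d["E"]); o=np.array([.575,-.138,0]);ya=-.165
ex=np.array([np.cos(ya),np.sin(ya),0]);ey=np.array([-ex[1],ex[0],0])
inc=lambda q:np.round([(q-o)@ex,(q-o)@ey,q[2]],3)
for n,p,z in[("floor FR",(190,221),.035),("floor BR",(312,221),.035),("floor front",(190,100),.035),("floor back",(320,100),.035),("postR top",(115,245),.154),("pivR",(135,175),.118),("pivL",(130,12),.118),("rim front inner?",(186,100),.095)]: print(n,inc(plane("wrist",p,z,m)))
E
```

```text
floor FR [-0.068 -0.142  0.035]
floor BR [ 0.069 -0.141  0.035]
floor front [-0.062 -0.009  0.035]
floor back [ 0.071 -0.009  0.035]
postR top [-0.102 -0.113  0.154]
pivR [-0.093 -0.068  0.118]
pivL [-0.094  0.064  0.118]
rim front inner? [-0.053 -0.01   0.095]
```

carry_out(
  moves=[
    [-0.015,0,0.12,0,0,0,0],
    [-0.015,0,0.25,0,0,0,0],
    [-0.015,0,0.38,0,0,0,0],
    [-0.015,0,0.5,0,0,0,0],
    [-0.015,0,0.56,0,0,0,0],
  ],
)

```text
time_s: 6.38
ee_pos: [0.5595, -0.2278, 0.0751]
tool_rot: [0.761, 0.648, -0.001, -0.003]
force: [-0.3, 0.5, -1.2]
gripper_width: 0.0472
grasp_force: 41.5
```

carry_out(
  moves=[
    [0,0,0.01,0,0,0,0],
    [0,0,0.02,0,0,0,0],
    [0,0,0.028,0,0,0,0],
    [0,0,0.028,0,0,0,0],
    [0,0,0.028,0,0,0,0],
  ],
)

```text
time_s: 6.8
ee_pos: [0.5618, -0.2312, 0.0731]
tool_rot: [0.762, 0.647, 0.001, 0.001]
force: [-0.1, -0.4, -1.6]
gripper_width: 0.047
grasp_force: 41.9
```

```bash
python3 - <<'E'
from h import *
st()
E
```

```text
t 6.8 pos [ 0.5618 -0.2312  0.0731] xax [ 0.162  0.987 -0.   ] zax [ 0.002 -0.001 -1.   ] w 0.047 F [-0.1 -0.4 -1.6] j [ 0.21  0.78  0.24  1.73 -0.27  0.66  0.43]
```

carry_out(
  moves=[
    [0,0,0.008,0,0,0,0],
    [0,0,0.008,0,0,0,0.4],
    [0,0,0.008,0,0,0,0.8],
    [0,0,0.008,0,0,0,0.8],
    [0,0,0.008,0,0,0,0.8],
  ],
)

```text
time_s: 7.22
ee_pos: [0.5612, -0.2313, 0.0703]
tool_rot: [0.762, 0.647, 0.0, 0.0]
force: [-0.3, 0.9, -0.8]
gripper_width: 0.0687
grasp_force: 0.0
```

carry_out(
  moves=[
    [0,0,0,0,0,0,0.8],
    [0,0,-0.05,0,0,0,0.8],
    [0,0,-0.2,0,0,0,0.8],
    [0,0,-0.36,0,0,0,0.8],
    [0,0,-0.52,0,0,0,0.8],
  ],
)

```text
time_s: 7.63
ee_pos: [0.5604, -0.2311, 0.2016]
tool_rot: [0.763, 0.647, -0.0, -0.0]
force: [0.5, 0.4, 0.8]
gripper_width: 0.0689
grasp_force: 0.0
```

carry_out(
  moves=[
    [0.15,0,0,0,0,0,0.8],
    [0.3,0,0,0,0,0,0.8],
    [0.45,0,0,0,0,0,0.8],
    [0.6,0,0,0,0,0,0.8],
    [0.75,0,0,0,0,0,0.8],
  ],
)

```text
time_s: 8.05
ee_pos: [0.5915, -0.0445, 0.2009]
tool_rot: [0.763, 0.647, 0.0, 0.0]
force: [0.6, -0.2, 0.2]
gripper_width: 0.0683
grasp_force: 0.0
```

```bash
python3 - <<'E'
from h import *
st()
im=cams.read_camera("top"); cv2.imwrite("pics/top3.png",im)
m=model("wrist"); iw=cams.read_camera("wrist"); cv2.imwrite("pics/w3.png",iw); np.savez("w3.npz",K=m[0],E=m[1])
a=cv2.resize(im[100:240,135:455],None,fx=2.5,fy=2.5,interpolation=cv2.INTER_CUBIC); cv2.imwrite("pics/top3c.png",a)
g=cv2.cvtColor(cv2.resize(im[130:240,135:250],None,fx=5,fy=5,interpolation=cv2.INTER_CUBIC),cv2.COLOR_BGR2GRAY)
c=cv2.HoughCircles(cv2.GaussianBlur(g,(7,7),0),cv2.HOUGH_GRADIENT,1,60,param1=60,param2=18,minRadius=38,maxRadius=50)
for x,y,r in (c[0] if c is not None else []): print(np.round([x,y,r]),np.round(plane("top",(135+x/5-.4,130+y/5-.4),.088),3))
E
```

```text
t 8.05 pos [ 0.5915 -0.0445  0.2009] xax [0.163 0.987 0.   ] zax [ 0.001  0.    -1.   ] w 0.0683 F [ 0.6 -0.2  0.2] j [-0.15  0.59  0.31  1.67 -0.22  0.91  0.08]
[330. 394.  44.] [0.476 0.29  0.088]
[418. 258.  41.] [0.55  0.241 0.088]
[344. 126.  44.] [0.624 0.282 0.088]
[208. 382.  43.] [0.483 0.357 0.088]
```

View pics/top3c.png

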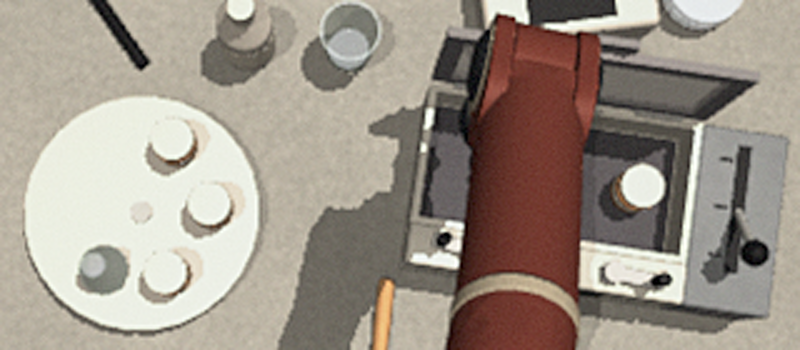

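```bash
cat >> h.py <<'E'
def jars():
    im=cams.read_camera("top")
    g=cv2.cvtColor(cv2.resize(im[130:240,135:250],None,fx=5,fy=5,interpolation=cv2.INTER_CUBIC),cv2.COLOR_BGR2GRAY)
    c=cv2.HoughCircles(cv2.GaussianBlur(g,(7,7),0),cv2.HOUGH_GRADIENT,1,60,param1=60,param2=18,minRadius=38,maxRadius=50)
    for x,y,r in (c[0] if c is not None else []): print(np.round([x,y,r]),np.round(plane("top",(135+x/5-.4,130+y/5-.4),.088),3))
    return im
E
python3 -c "
from h import *
print(goto([.623,.282,.2],1.406))"
```

```text
(array([ 1.273, -0.069,  0.01 ]), array([-0.   , -0.001,  0.002]))
```

carry_out(
  moves=[
    [0.15,-0.01,0,0,0,0,0.8],
    [0.3,-0.02,0,0,0,0,0.8],
    [0.45,-0.025,0,0,0,0,0.8],
    [0.6,-0.03,0,0,0,0,0.8],
    [0.75,-0.04,0,0,0,0,0.8],
  ],
)

```text
time_s: 8.57
ee_pos: [0.6123, 0.142, 0.2008]
tool_rot: [0.763, 0.647, 0.0, 0.0]
force: [0.5, -0.3, 1.9]
gripper_width: 0.0685
grasp_force: 0.0
```

carry_out(
  moves=[
    [0.15,-0.01,0,0,0,0,0.8],
    [0.3,-0.02,0,0,0,0,0.8],
    [0.45,-0.025,0,0,0,0,0.8],
    [0.523,-0.029,0,0,0,0,0.8],
    [0.523,-0.029,0,0,0,0,0.8],
  ],
)

```text
time_s: 8.98
ee_pos: [0.6246, 0.2791, 0.1996]
tool_rot: [0.759, 0.651, 0.002, -0.002]
force: [-1.3, 0.8, -0.7]
gripper_width: 0.0687
grasp_force: 0.0
```

carry_out(
  moves=[
    [0,0,0,0,0,0,0.8],
    [0,0,0,0,0,0,0.8],
    [0,0,0,0,0,0,0.8],
  ],
)

```text
time_s: 9.23
ee_pos: [0.6267, 0.2678, 0.2003]
tool_rot: [0.764, 0.646, -0.0, 0.001]
force: [-0.3, -0.2, -0.6]
gripper_width: 0.0682
grasp_force: 0.0
```

```bash
python3 - <<'E'
from h import *
st()
m=model("wrist"); iw=cams.read_camera("wrist"); cv2.imwrite("pics/w4.png",iw)
print(goto([.623,.282,.069],1.406), [np.round(proj("wrist",q,m)) for q in[(.623,.282,.088),(.55,.241,.088),(.477,.29,.088)]])
cv2.imwrite("pics/w4c.png",cv2.resize(iw[80:384,60:340],None,fx=1.8,fy=1.8))
E
```

```text
t 9.23 pos [0.6267 0.2678 0.2003] xax [ 0.166  0.986 -0.002] zax [ 0.    -0.002 -1.   ] w 0.0682 F [-0.3 -0.2 -0.6] j [-0.61  0.73  0.32  1.39 -0.24  1.06 -0.41]
(array([ 0.054, -0.024,  0.525]), array([ 0.,  0., -0.])) [array([244., 180.]), array([172., 237.]), array([ 87., 199.])]
```

View pics/w4c.png

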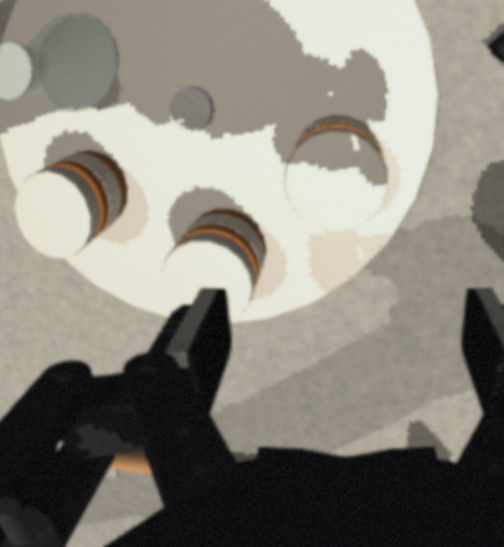

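carry_out(
  moves=[
    [0.054,-0.022,0,0,0,0,0.8],
    [0.054,-0.022,0.1,0,0,0,0.8],
    [0.054,-0.022,0.23,0,0,0,0.8],
    [0.054,-0.022,0.36,0,0,0,0.8],
    [0.054,-0.022,0.45,0,0,0,0.8],
  ],
)

```text
time_s: 9.7
ee_pos: [0.6212, 0.2854, 0.0846]
tool_rot: [0.762, 0.647, -0.001, -0.001]
force: [-0.0, -0.0, -0.4]
gripper_width: 0.068
grasp_force: 0.0
```

carry_out(
  moves=[
    [0,0,0.04,0,0,0,0.8],
    [0,0,0.075,0,0,0,0.8],
    [0,0,0.075,0,0,0,0.8],
    [0,0,0.075,0,0,0,0.8],
  ],
)

```text
time_s: 10.03
ee_pos: [0.6237, 0.2853, 0.0696]
tool_rot: [0.762, 0.647, 0.001, 0.0]
force: [0.1, -0.0, 1.0]
gripper_width: 0.0683
grasp_force: 0.0
```

```bash
python3 -c "
from h import *
st();print(goto([.623,.282,.069],1.406))"
```

```text
t 10.03 pos [0.6237 0.2853 0.0696] xax [0.163 0.987 0.001] zax [ 0.002  0.001 -1.   ] w 0.0683 F [ 0.1 -0.   1. ] j [-0.61  0.88  0.27  1.48 -0.29  0.82 -0.39]
(array([-0.013, -0.001,  0.003]), array([ 0., -0.,  0.]))
```

carry_out(
  moves=[
    [-0.01,0,0,0,0,0,0.6],
    [-0.01,0,0,0,0,0,0],
    [-0.01,0,0,0,0,0,0],
    [-0.01,0,0,0,0,0,0],
    [-0.01,0,0,0,0,0,0],
  ],
)

```text
time_s: 10.45
ee_pos: [0.624, 0.2823, 0.0708]
tool_rot: [0.762, 0.647, 0.002, 0.001]
force: [-0.3, 0.2, 5.9]
gripper_width: 0.0475
grasp_force: 41.9
```

carry_out(
  moves=[
    [0,0,0,0,0,0,0],
    [0,0,-0.02,0,0,0,0],
    [0,0,-0.1,0,0,0,0],
    [0,0,-0.22,0,0,0,0],
    [0,0,-0.34,0,0,0,0],
  ],
)

```text
time_s: 10.87
ee_pos: [0.6207, 0.2822, 0.1526]
tool_rot: [0.762, 0.647, -0.002, -0.001]
force: [-0.5, 0.7, -2.0]
gripper_width: 0.0469
grasp_force: 41.8
```

carry_out(
  moves=[
    [0,0,-0.12,0,0,0,0],
    [0,0,-0.24,0,0,0,0],
    [-0.1,0,-0.26,0,0,0,0],
    [-0.25,0.01,-0.26,0,0,0,0],
    [-0.4,0.02,-0.26,0,0,0,0],
  ],
)

```text
time_s: 11.28
ee_pos: [0.6102, 0.184, 0.2188]
tool_rot: [0.761, 0.649, 0.0, -0.0]
force: [1.2, -1.0, -3.0]
gripper_width: 0.0471
grasp_force: 42.0
```

carry_out(
  moves=[
    [-0.15,0.01,0,0,0,0,0],
    [-0.3,0.02,0,0,0,0,0],
    [-0.45,0.03,0,0,0,0,0],
    [-0.6,0.035,0,0,0,0,0],
    [-0.75,0.04,0,0,0,0,0],
  ],
)

```text
time_s: 11.7
ee_pos: [0.5893, -0.005, 0.2181]
tool_rot: [0.762, 0.647, -0.001, -0.001]
force: [0.1, -1.1, -2.3]
gripper_width: 0.047
grasp_force: 41.9
```

carry_out(
  moves=[
    [-0.15,0.01,0,0,0,0,0],
    [-0.3,0.015,0,0,0,0,0],
    [-0.45,0.02,0,0,0,0,0],
    [-0.6,0.022,0,0,0,0,0],
    [-0.67,0.022,0,0,0,0,0],
  ],
)

```text
time_s: 12.12
ee_pos: [0.566, -0.1768, 0.2185]
tool_rot: [0.765, 0.644, -0.002, 0.001]
force: [-0.7, -1.9, -1.8]
gripper_width: 0.0473
grasp_force: 41.9
```

carry_out(
  moves=[
    [0,0,0,0,0,0,0],
    [0,0,0,0,0,0,0],
    [0,0,0,0,0,0,0],
    [0,0,0,0,0,0,0],
  ],
)

```text
time_s: 12.45
ee_pos: [0.5691, -0.1672, 0.2181]
tool_rot: [0.761, 0.648, 0.0, -0.001]
force: [0.6, -0.5, -3.1]
gripper_width: 0.047
grasp_force: 41.9
```

```bash
python3 -c "
from h import *
im=jars();cv2.imwrite('pics/top5.png',im)
st();print(goto([.570,-.169,.0725],1.406))"
```

```text
[204. 386.  48.] [0.481 0.359 0.088]
[332. 276.  41.] [0.541 0.289 0.088]
[328. 398.  40.] [0.474 0.292 0.088]
t 12.5 pos [ 0.5692 -0.1673  0.2182] xax [0.159 0.987 0.002] zax [-0.001  0.002 -1.   ] w 0.0469 F [-0.2 -1.1 -2.3] j [ 0.05  0.58  0.32  1.65 -0.21  0.95  0.29]
(array([-0.007,  0.005,  0.583]), array([-0.   , -0.   ,  0.001]))
```

carry_out(
  moves=[
    [-0.005,0.005,0.12,0,0,0,0],
    [-0.005,0.005,0.25,0,0,0,0],
    [-0.005,0.005,0.38,0,0,0,0],
    [-0.005,0.005,0.5,0,0,0,0],
    [-0.005,0.005,0.55,0,0,0,0],
  ],
)

```text
time_s: 12.92
ee_pos: [0.5678, -0.1683, 0.0768]
tool_rot: [0.761, 0.648, -0.002, -0.003]
force: [0.1, 0.4, -2.9]
gripper_width: 0.047
grasp_force: 41.9
```

carry_out(
  moves=[
    [0,0,0.01,0,0,0,0],
    [0,0,0.02,0,0,0,0],
    [0,0,0.032,0,0,0,0],
    [0,0,0.032,0,0,0,0],
    [0,0,0.032,0,0,0,0],
  ],
)

```text
time_s: 13.33
ee_pos: [0.5707, -0.1713, 0.0743]
tool_rot: [0.762, 0.647, 0.001, 0.001]
force: [0.1, 0.1, -2.1]
gripper_width: 0.0467
grasp_force: 41.9
```

```bash
python3 - <<'E'
from h import *
st(); im=cv2.imread("pics/top5.png")
cv2.imwrite("pics/top5c.png",cv2.resize(im[100:240,135:455],None,fx=2.5,fy=2.5,interpolation=cv2.INTER_CUBIC))
E
```

```text
t 13.33 pos [ 0.5707 -0.1713  0.0743] xax [ 0.162  0.987 -0.   ] zax [ 0.002 -0.001 -1.   ] w 0.0467 F [ 0.1  0.1 -2.1] j [ 0.1   0.76  0.25  1.77 -0.29  0.65  0.35]
```

View pics/top5c.png

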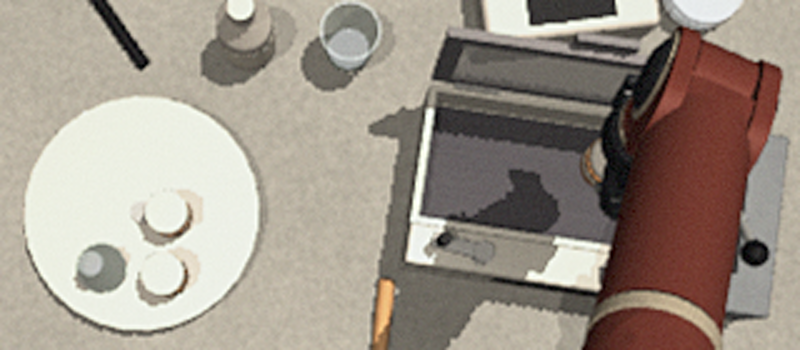

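carry_out(
  moves=[
    [0,0,0.009,0,0,0,0],
    [0,0,0.009,0,0,0,0.4],
    [0,0,0.009,0,0,0,0.8],
    [0,0,0.009,0,0,0,0.8],
    [0,0,0.009,0,0,0,0.8],
  ],
)

```text
time_s: 13.75
ee_pos: [0.57, -0.1714, 0.0713]
tool_rot: [0.762, 0.647, 0.0, 0.0]
force: [0.0, 0.1, -0.3]
gripper_width: 0.0681
grasp_force: 0.0
```

carry_out(
  moves=[
    [0,0,0,0,0,0,0.8],
    [0,0,-0.05,0,0,0,0.8],
    [0,0,-0.2,0,0,0,0.8],
    [0,0,-0.36,0,0,0,0.8],
    [0,0,-0.52,0,0,0,0.8],
  ],
)

```text
time_s: 14.17
ee_pos: [0.5693, -0.1712, 0.2028]
tool_rot: [0.763, 0.647, -0.0, -0.0]
force: [1.1, 0.1, -0.6]
gripper_width: 0.0683
grasp_force: 0.0
```

carry_out(
  moves=[
    [0.12,-0.03,0,0,0,0,0.8],
    [0.24,-0.06,0,0,0,0,0.8],
    [0.36,-0.09,0,0,0,0,0.8],
    [0.48,-0.12,0,0,0,0,0.8],
    [0.6,-0.14,0,0,0,0,0.8],
  ],
)

```text
time_s: 14.58
ee_pos: [0.5591, -0.0162, 0.202]
tool_rot: [0.763, 0.647, 0.0, 0.0]
force: [-0.3, 1.2, -0.6]
gripper_width: 0.0682
grasp_force: 0.0
```

carry_out(
  moves=[
    [0.12,-0.03,0,0,0,0,0.8],
    [0.24,-0.06,0,0,0,0,0.8],
    [0.36,-0.09,0,0,0,0,0.8],
    [0.48,-0.12,0,0,0,0,0.8],
    [0.6,-0.14,0,0,0,0,0.8],
  ],
)

```text
time_s: 15.0
ee_pos: [0.5489, 0.1377, 0.2019]
tool_rot: [0.762, 0.647, 0.0, -0.0]
force: [0.3, 0.4, -0.1]
gripper_width: 0.0684
grasp_force: 0.0
```

carry_out(
  moves=[
    [0.12,-0.03,0,0,0,0,0.8],
    [0.24,-0.06,0,0,0,0,0.8],
    [0.36,-0.09,0,0,0,0,0.8],
    [0.48,-0.12,0,0,0,0,0.8],
    [0.6,-0.14,0,0,0,0,0.8],
  ],
)

```text
time_s: 15.42
ee_pos: [0.5386, 0.2915, 0.2019]
tool_rot: [0.762, 0.647, 0.0, -0.0]
force: [0.8, 0.9, 0.7]
gripper_width: 0.0682
grasp_force: 0.0
```

carry_out(
  moves=[
    [0,0,0,0,0,-0.0755,0.8],
    [0,0,0,0,0,-0.0755,0.8],
    [0,0,0,0,0,-0.0755,0.8],
    [0,0,0,0,0,-0.0755,0.8],
    [0,0,0,0,0,-0.0755,0.8],
  ],
)

```text
time_s: 15.83
ee_pos: [0.5395, 0.2895, 0.2018]
tool_rot: [0.588, 0.809, 0.0, 0.0]
force: [0.0, -0.0, 0.6]
gripper_width: 0.0686
grasp_force: 0.0
```

carry_out(
  moves=[
    [0,0,0,0,0,-0.0755,0.8],
    [0,0,0,0,0,-0.0755,0.8],
    [0,0,0,0,0,-0.0755,0.8],
    [0,0,0,0,0,-0.0755,0.8],
    [0,0,0,0,0,-0.0755,0.8],
  ],
)

```text
time_s: 16.25
ee_pos: [0.5395, 0.2894, 0.2015]
tool_rot: [0.383, 0.924, 0.0, 0.0]
force: [-0.1, -0.3, 0.4]
gripper_width: 0.0684
grasp_force: 0.0
```

```bash
python3 - <<'E'
from h import *
cams.read_camera("top");cams.read_camera("top")
st();m=model("wrist"); iw=cams.read_camera("wrist"); cv2.imwrite("pics/w6.png",iw); np.savez("w6.npz",K=m[0],E=m[1])
print(goto([.541,.289,.069],2.356),[np.round(proj("wrist",q,m)) for q in[(.541,.289,.088),(.475,.291,.088),(.482,.366,.034)]])
E
```

```text
t 16.35 pos [0.5394 0.2896 0.2013] xax [-0.704  0.71  -0.   ] zax [ 0.  0. -1.] w 0.0685 F [ 0.2 -0.5 -0.6] j [-0.57  0.61  0.06  1.61 -0.05  0.93  0.29]
(array([-0.006,  0.003,  0.529]), array([ 0.   ,  0.   , -0.001])) [array([254., 198.]), array([197., 141.]), array([267.,  84.])]
```

View pics/w6.png

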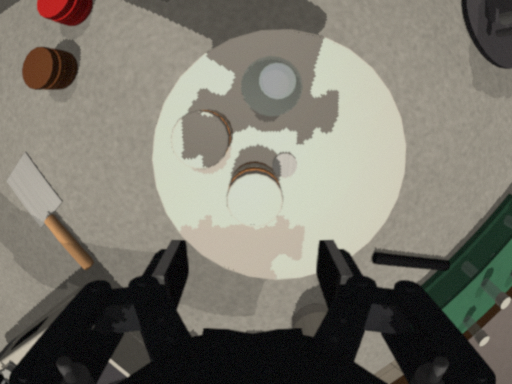

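carry_out(
  moves=[
    [-0.006,0.004,0.12,0,0,0,0.8],
    [-0.006,0.004,0.25,0,0,0,0.8],
    [-0.006,0.004,0.38,0,0,0,0.8],
    [-0.006,0.004,0.48,0,0,0,0.8],
    [-0.006,0.004,0.527,0,0,0,0.8],
  ],
)

```text
time_s: 16.82
ee_pos: [0.539, 0.2884, 0.0655]
tool_rot: [0.384, 0.923, -0.003, -0.002]
force: [-0.8, -0.6, -0.8]
gripper_width: 0.0681
grasp_force: 0.0
```

carry_out(
  moves=[
    [0,0,0,0,0,0,0.8],
    [0,0,0,0,0,0,0.8],
    [0,0,0,0,0,0,0.5],
    [0,0,0,0,0,0,0],
    [0,0,0,0,0,0,0],
  ],
)

```text
time_s: 17.23
ee_pos: [0.5426, 0.2902, 0.0714]
tool_rot: [0.383, 0.924, 0.002, 0.001]
force: [0.1, 0.3, 4.4]
gripper_width: 0.047
grasp_force: 41.7
```

carry_out(
  moves=[
    [0,0,0,0,0,0,0],
    [0,0,-0.02,0,0,0,0],
    [0,0,-0.1,0,0,0,0],
    [0,0,-0.22,0,0,0,0],
    [0,0,-0.34,0,0,0,0],
  ],
)

```text
time_s: 17.65
ee_pos: [0.5398, 0.2888, 0.154]
tool_rot: [0.383, 0.924, -0.002, -0.001]
force: [0.8, 0.5, -1.5]
gripper_width: 0.0471
grasp_force: 41.6
```

carry_out(
  moves=[
    [0,0,-0.12,0,0,0,0],
    [0,0,-0.24,0,0,0.01,0],
    [0,0,-0.26,0,0,0.03,0],
    [0,0,-0.26,0,0,0.05,0],
    [0,0,-0.26,0,0,0.07,0],
  ],
)

```text
time_s: 18.07
ee_pos: [0.5408, 0.2894, 0.2201]
tool_rot: [0.577, 0.817, 0.001, -0.0]
force: [0.2, -0.4, -2.4]
gripper_width: 0.0471
grasp_force: 41.8
```

carry_out(
  moves=[
    [0,0,0,0,0,0.02,0],
    [0,0,0,0,0,0.04,0],
    [0,0,0,0,0,0.06,0],
    [0,0,0,0,0,0.081,0],
    [0,0,0,0,0,0.081,0],
  ],
)

```text
time_s: 18.48
ee_pos: [0.5403, 0.2895, 0.2187]
tool_rot: [0.762, 0.647, -0.001, -0.0]
force: [-1.0, -0.2, -2.8]
gripper_width: 0.0471
grasp_force: 41.7
```

carry_out(
  moves=[
    [-0.15,0.04,0,0,0,0,0],
    [-0.3,0.08,0,0,0,0,0],
    [-0.45,0.12,0,0,0,0,0],
    [-0.6,0.16,0,0,0,0,0],
    [-0.75,0.2,0,0,0,0,0],
  ],
)

```text
time_s: 18.9
ee_pos: [0.5598, 0.0947, 0.2191]
tool_rot: [0.761, 0.649, -0.0, -0.0]
force: [0.6, 0.3, -1.9]
gripper_width: 0.0474
grasp_force: 41.7
```

carry_out(
  moves=[
    [-0.15,0.04,0,0,0,0,0],
    [-0.3,0.08,0,0,0,0,0],
    [-0.45,0.12,0,0,0,0,0],
    [-0.6,0.16,0,0,0,0,0],
    [-0.75,0.2,0,0,0,0,0],
  ],
)

```text
time_s: 19.32
ee_pos: [0.5791, -0.0984, 0.2191]
tool_rot: [0.761, 0.649, -0.0, -0.0]
force: [1.2, 0.3, -1.7]
gripper_width: 0.0473
grasp_force: 41.7
```

carry_out(
  moves=[
    [-0.03,0.01,0,0,0,0,0],
    [-0.03,0.01,0,0,0,0,0],
    [-0.03,0.01,0,0,0,0,0],
    [-0.03,0.01,0,0,0,0,0],
    [-0.03,0.01,0,0,0,0,0],
  ],
)

```text
time_s: 19.73
ee_pos: [0.5809, -0.1019, 0.2188]
tool_rot: [0.76, 0.65, 0.0, -0.001]
force: [0.4, 0.7, -1.1]
gripper_width: 0.0469
grasp_force: 41.8
```

```bash
python3 -c "
from h import *
im=jars();cv2.imwrite('pics/top7.png',im)
st();print(goto([.580,-.107,.0725],1.406))"
```

```text
[204. 388.  49.] [0.48  0.359 0.088]
[330. 400.  47.] [0.472 0.29  0.088]
t 19.78 pos [ 0.5809 -0.1021  0.2189] xax [0.157 0.988 0.001] zax [-0.     0.001 -1.   ] w 0.0473 F [ 0.4  0.6 -1.5] j [-0.07  0.57  0.33  1.66 -0.22  0.95  0.18]
(array([-0.021, -0.   ,  0.586]), array([-0.   , -0.   ,  0.001]))
```

carry_out(
  moves=[
    [-0.018,0,0.12,0,0,0,0],
    [-0.018,0,0.25,0,0,0,0],
    [-0.018,0,0.38,0,0,0,0],
    [-0.018,0,0.5,0,0,0,0],
    [-0.018,0,0.55,0,0,0,0],
  ],
)

```text
time_s: 20.2
ee_pos: [0.5778, -0.1064, 0.0775]
tool_rot: [0.761, 0.649, -0.002, -0.003]
force: [-0.5, -1.1, -2.3]
gripper_width: 0.047
grasp_force: 41.8
```

carry_out(
  moves=[
    [0,0,0.01,0,0,0,0],
    [0,0,0.02,0,0,0,0],
    [0,0,0.03,0,0,0,0],
    [0,0,0.04,0,0,0,0],
    [0,0,0.04,0,0,0,0],
  ],
)

```text
time_s: 20.62
ee_pos: [0.5809, -0.1089, 0.0725]
tool_rot: [0.762, 0.648, 0.001, 0.001]
force: [-1.0, 0.7, -1.9]
gripper_width: 0.0468
grasp_force: 41.9
```

carry_out(
  moves=[
    [0,0,0,0,0,0,0],
    [0,0,0,0,0,0,0.4],
    [0,0,0,0,0,0,0.8],
    [0,0,0,0,0,0,0.8],
    [0,0,0,0,0,0,0.8],
  ],
)

```text
time_s: 21.03
ee_pos: [0.5805, -0.1091, 0.072]
tool_rot: [0.762, 0.648, 0.0, 0.0]
force: [0.6, 0.4, -0.8]
gripper_width: 0.0689
grasp_force: 0.0
```

carry_out(
  moves=[
    [0,0,0,0,0,0,0.8],
    [0,0,-0.05,0,0,0,0.8],
    [0,0,-0.2,0,0,0,0.8],
    [0,0,-0.36,0,0,0,0.8],
    [0,0,-0.52,0,0,0,0.8],
  ],
)

```text
time_s: 21.45
ee_pos: [0.5795, -0.109, 0.2026]
tool_rot: [0.762, 0.648, -0.001, -0.001]
force: [0.5, -0.2, -0.1]
gripper_width: 0.0686
grasp_force: 0.0
```

carry_out(
  moves=[
    [0.12,-0.05,0,0,0,0,0.8],
    [0.24,-0.1,0,0,0,0,0.8],
    [0.36,-0.15,0,0,0,0,0.8],
    [0.48,-0.2,0,0,0,0,0.8],
    [0.6,-0.25,0,0,0,0,0.8],
  ],
)

```text
time_s: 21.87
ee_pos: [0.542, 0.0505, 0.2019]
tool_rot: [0.762, 0.648, 0.0, 0.0]
force: [1.1, 0.7, 0.1]
gripper_width: 0.0682
grasp_force: 0.0
```

carry_out(
  moves=[
    [0.12,-0.05,0,0,0,0,0.8],
    [0.24,-0.1,0,0,0,0,0.8],
    [0.36,-0.15,0,0,0,0,0.8],
    [0.48,-0.2,0,0,0,0,0.8],
    [0.6,-0.25,0,0,0,0,0.8],
  ],
)

```text
time_s: 22.28
ee_pos: [0.5043, 0.2087, 0.2017]
tool_rot: [0.762, 0.648, 0.0, 0.0]
force: [1.5, -0.2, -0.4]
gripper_width: 0.0687
grasp_force: 0.0
```

carry_out(
  moves=[
    [0.12,-0.06,0,0,0,0,0.8],
    [0.24,-0.12,0,0,0,0,0.8],
    [0.3,-0.177,0,0,0,0,0.8],
    [0.3,-0.177,0,0,0,0,0.8],
    [0.3,-0.177,0,0,0,0,0.8],
  ],
)

```text
time_s: 22.7
ee_pos: [0.4723, 0.2898, 0.2014]
tool_rot: [0.761, 0.649, -0.0, -0.0]
force: [0.5, -0.8, -0.4]
gripper_width: 0.0681
grasp_force: 0.0
```

```bash
python3 - <<'E'
from h import *
im=cams.read_camera("top");cv2.imwrite('pics/top8.png',im);cams.read_camera("top")
st();m=model("wrist"); iw=cams.read_camera("wrist"); cv2.imwrite("pics/w8.png",iw)
print(goto([.474,.290,.069],1.406),[np.round(proj("wrist",q,m)) for q in[(.474,.290,.088),(.482,.366,.034)]])
c=np.hstack([iw[60:300,100:400],im[100:340,200:456]]); cv2.imwrite("pics/c8.png",c)
E
```

```text
t 22.8 pos [0.4739 0.2869 0.2017] xax [ 0.162  0.987 -0.001] zax [ 0.001 -0.001 -1.   ] w 0.0682 F [-0.8  0.2  0.5] j [-0.81  0.54  0.34  1.78 -0.23  0.86 -0.52]
(array([ 0.014, -0.004,  0.531]), array([0., 0., 0.])) [array([251., 192.]), array([247.,  99.])]
```

View pics/c8.png

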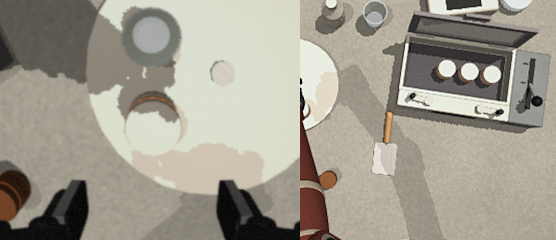

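carry_out(
  moves=[
    [0.016,-0.003,0.12,0,0,0,0.8],
    [0.016,-0.003,0.25,0,0,0,0.8],
    [0.016,-0.003,0.38,0,0,0,0.8],
    [0.016,-0.003,0.48,0,0,0,0.8],
    [0.016,-0.003,0.53,0,0,0,0.8],
  ],
)

```text
time_s: 23.27
ee_pos: [0.4725, 0.2897, 0.066]
tool_rot: [0.763, 0.647, -0.003, 0.0]
force: [-0.9, -1.0, -0.7]
gripper_width: 0.0681
grasp_force: 0.0
```

carry_out(
  moves=[
    [0,0,0,0,0,0,0.8],
    [0,0,0,0,0,0,0.8],
    [0,0,0,0,0,0,0.5],
    [0,0,0,0,0,0,0],
    [0,0,0,0,0,0,0],
  ],
)

```text
time_s: 23.68
ee_pos: [0.4745, 0.2927, 0.0708]
tool_rot: [0.762, 0.648, 0.002, 0.0]
force: [-0.6, -0.5, 3.1]
gripper_width: 0.0471
grasp_force: 41.3
```

carry_out(
  moves=[
    [0,0,0,0,0,0,0],
    [0,0,-0.02,0,0,0,0],
    [0,0,-0.1,0,0,0,0],
    [0,0,-0.22,0,0,0,0],
    [0,0,-0.34,0,0,0,0],
  ],
)

```text
time_s: 24.1
ee_pos: [0.4718, 0.292, 0.1541]
tool_rot: [0.762, 0.648, -0.002, -0.0]
force: [-0.1, 0.4, -1.3]
gripper_width: 0.0469
grasp_force: 41.6
```

carry_out(
  moves=[
    [0,0,-0.12,0,0,0,0],
    [0,0,-0.24,0,0,0,0],
    [0,0.05,-0.26,0,0,0,0],
    [-0.05,0.15,-0.26,0,0,0,0],
    [-0.15,0.25,-0.26,0,0,0,0],
  ],
)

```text
time_s: 24.52
ee_pos: [0.5281, 0.2502, 0.2198]
tool_rot: [0.759, 0.651, 0.002, -0.002]
force: [0.5, 1.1, -1.6]
gripper_width: 0.0473
grasp_force: 41.6
```

carry_out(
  moves=[
    [-0.12,0.07,0,0,0,0,0],
    [-0.24,0.14,0,0,0,0,0],
    [-0.36,0.2,0,0,0,0,0],
    [-0.48,0.26,0,0,0,0,0],
    [-0.6,0.32,0,0,0,0,0],
  ],
)

```text
time_s: 24.93
ee_pos: [0.5832, 0.0831, 0.2188]
tool_rot: [0.762, 0.648, -0.001, -0.001]
force: [-0.2, 0.1, -1.6]
gripper_width: 0.0474
grasp_force: 41.6
```

carry_out(
  moves=[
    [-0.12,0.03,0,0,0,0,0],
    [-0.24,0.06,0,0,0,0,0],
    [-0.36,0.09,0,0,0,0,0],
    [-0.45,0.108,0,0,0,0,0],
    [-0.505,0.108,0,0,0,0,0],
  ],
)

```text
time_s: 25.35
ee_pos: [0.5894, -0.0488, 0.219]
tool_rot: [0.763, 0.646, -0.001, 0.001]
force: [-0.5, -0.5, -1.6]
gripper_width: 0.0472
grasp_force: 41.6
```

carry_out(
  moves=[
    [0,0,0,0,0,0,0],
    [0,0,0,0,0,0,0],
    [0,0,0,0,0,0,0],
    [0,0,0,0,0,0,0],
    [0,0,0,0,0,0,0],
  ],
)

```text
time_s: 25.77
ee_pos: [0.5902, -0.0419, 0.2189]
tool_rot: [0.761, 0.649, 0.0, -0.001]
force: [0.9, 0.3, -1.0]
gripper_width: 0.0469
grasp_force: 41.6
```

```bash
python3 -c "
from h import *
im=cams.read_camera('top');cv2.imwrite('pics/top9.png',im)
st();print(goto([.590,-.046,.0725],1.406))"
```

```text
t 25.82 pos [ 0.5902 -0.0425  0.2189] xax [0.158 0.987 0.001] zax [-0.     0.001 -1.   ] w 0.0469 F [-0.4 -0.4 -1.2] j [-0.18  0.58  0.34  1.65 -0.23  0.95  0.09]
(array([-0.015,  0.002,  0.586]), array([-0.   , -0.   ,  0.001]))
```

carry_out(
  moves=[
    [-0.014,0.001,0.12,0,0,0,0],
    [-0.014,0.001,0.25,0,0,0,0],
    [-0.014,0.001,0.38,0,0,0,0],
    [-0.014,0.001,0.5,0,0,0,0],
    [-0.014,0.001,0.55,0,0,0,0],
  ],
)

```text
time_s: 26.23
ee_pos: [0.5873, -0.0464, 0.0775]
tool_rot: [0.761, 0.648, -0.002, -0.003]
force: [-1.4, -0.3, -1.5]
gripper_width: 0.0472
grasp_force: 41.7
```

carry_out(
  moves=[
    [0,0,0.01,0,0,0,0],
    [0,0,0.02,0,0,0,0],
    [0,0,0.03,0,0,0,0],
    [0,0,0.042,0,0,0,0],
    [0,0,0.042,0,0,0,0],
  ],
)

```text
time_s: 26.65
ee_pos: [0.5907, -0.048, 0.0719]
tool_rot: [0.762, 0.648, 0.001, 0.001]
force: [-0.4, -0.8, -1.6]
gripper_width: 0.0467
grasp_force: 41.9
```

carry_out(
  moves=[
    [0,0,0,0,0,0,0],
    [0,0,0,0,0,0,0.4],
    [0,0,0,0,0,0,0.8],
    [0,0,0,0,0,0,0.8],
    [0,0,0,0,0,0,0.8],
  ],
)

```text
time_s: 27.07
ee_pos: [0.5901, -0.048, 0.0715]
tool_rot: [0.762, 0.648, 0.0, 0.0]
force: [-0.7, -0.3, -0.7]
gripper_width: 0.0686
grasp_force: 0.0
```

carry_out(
  moves=[
    [0,0,0,0,0,0,0.8],
    [0,0,-0.05,0,0,0,0.8],
    [0,0,-0.2,0,0,0,0.8],
    [0,0,-0.36,0,0,0,0.8],
    [0,0,-0.52,0,0,0,0.8],
  ],
)

```text
time_s: 27.48
ee_pos: [0.5893, -0.0481, 0.203]
tool_rot: [0.762, 0.648, -0.0, -0.0]
force: [0.7, -0.3, -0.2]
gripper_width: 0.0684
grasp_force: 0.0
```

carry_out(
  moves=[
    [0.1,0,-0.1,0,0,0,0.5],
    [0.2,0,-0.2,0,0,0,0],
    [0.3,0,-0.35,0,0,0,0],
    [0.4,0,-0.5,0,0,0,0],
    [0.4,0,-0.6,0,0,0,0],
  ],
)

```text
time_s: 27.9
ee_pos: [0.6059, 0.0571, 0.3541]
tool_rot: [0.759, 0.651, 0.002, -0.001]
force: [1.3, 1.2, 0.9]
gripper_width: 0.0075
grasp_force: 0.0
```

```bash
python3 - <<'E'
from h import *
from scipy.optimize import brentq
c=lambda p:(285+p[0]/4.6-.4,100+p[1]/4.4-.4)
o=np.array([.575,-.138,0]);ya=-.165
ex=np.array([np.cos(ya),np.sin(ya),0]);ey=np.array([-ex[1],ex[0],0])
inc=lambda q:np.array([(q-o)@ex,(q-o)@ey,q[2]])
for n,p,r in[("L",(137,48),.158),("R",(705,135),.158),("tab",(425,78),.18)]:
    f=lambda a:inc(plane("top",c(p),.099+r*np.sin(a)))[0]-(.074-r*np.cos(a))
    print(n,[(round(a,2),round(f(a),4)) for a in(1.3,1.4,1.5,1.6,1.7,1.8)])
for p,z in[((205,60),.06),((525,40),.06),((205,60),.1)]: print("balance",np.round(inc(plane("top",c(p),z)),3))
cv2.imwrite("pics/top10.png",cams.read_camera("top")); im=cams.read_camera("side"); cv2.imwrite("pics/side10.png",im)
cv2.imwrite("pics/c10.png",cv2.resize(im[60:260,160:420],None,fx=3,fy=3,interpolation=cv2.INTER_CUBIC))
st()
E
```

```text
L [(1.3, np.float64(0.0665)), (1.4, np.float64(0.0501)), (1.5, np.float64(0.0339)), (1.6, np.float64(0.018)), (1.7, np.float64(0.0026)), (1.8, np.float64(-0.0121))]
R [(1.3, np.float64(0.0611)), (1.4, np.float64(0.0447)), (1.5, np.float64(0.0284)), (1.6, np.float64(0.0126)), (1.7, np.float64(-0.0028)), (1.8, np.float64(-0.0175))]
tab [(1.3, np.float64(0.0711)), (1.4, np.float64(0.0524)), (1.5, np.float64(0.0339)), (1.6, np.float64(0.0158)), (1.7, np.float64(-0.0017)), (1.8, np.float64(-0.0185))]
balance [0.153 0.093 0.06 ]
balance [ 0.194 -0.1    0.06 ]
balance [0.141 0.097 0.1  ]
t 28.0 pos [0.6083 0.0526 0.3583] xax [0.157 0.988 0.004] zax [ 0.013  0.002 -1.   ] w -0.0003 F [ 0.3 -1.1 -0.3] j [-0.35  0.49  0.38  1.39 -0.18  1.28 -0.12]
```

View pics/c10.png

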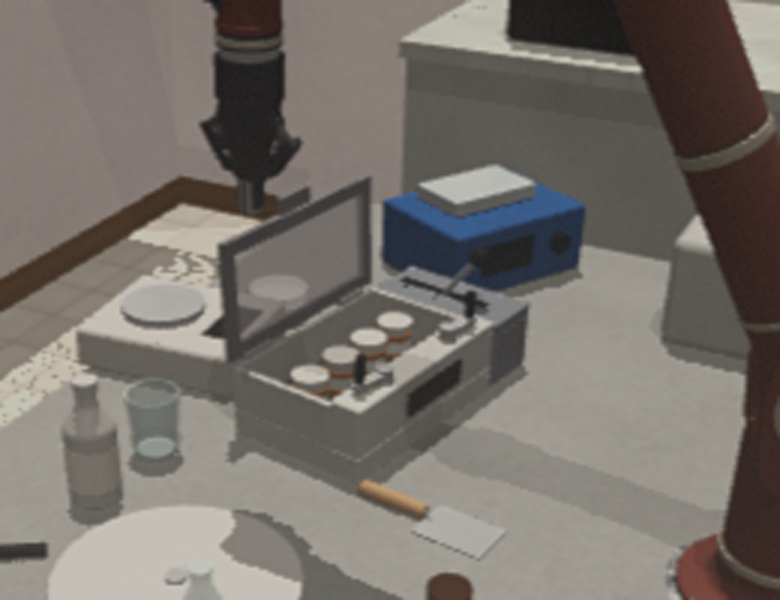

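carry_out(
  moves=[
    [-0.1,0.1,0,0,0,0,0],
    [-0.2,0.22,0,0,0,0,0],
    [-0.3,0.35,0,0,0,0,0],
    [-0.4,0.48,0,0,0,0,0],
    [-0.513,0.596,0,0,0,0,0],
  ],
)

```text
time_s: 28.42
ee_pos: [0.7331, -0.1007, 0.3512]
tool_rot: [0.762, 0.648, 0.0, -0.0]
force: [1.9, 0.8, 0.6]
gripper_width: 0.0001
grasp_force: 0.0
```

carry_out(
  moves=[
    [0,0,0,0,0,0,0],
    [0,0,0,0,0,0,0],
    [0,0,0,0,0,0,0],
    [0,0,0,0,0,0,0],
    [0,0,0,0,0,0,0],
  ],
)

```text
time_s: 28.83
ee_pos: [0.732, -0.0979, 0.3523]
tool_rot: [0.761, 0.649, 0.001, -0.0]
force: [0.5, -0.4, -0.4]
gripper_width: -0.0003
grasp_force: 0.0
```

```bash
cat >> h.py <<'E'
o=np.array([.575,-.138,0]);ya=-.165
ex=np.array([np.cos(ya),np.sin(ya),0]);ey=np.array([-ex[1],ex[0],0])
inc=lambda q:np.array([(q-o)@ex,(q-o)@ey,q[2]])
W=lambda x,y,z:o+x*ex+y*ey+[0,0,z]
E
python3 - <<'E'
from h import *
im=cams.read_camera("side");cv2.imwrite("pics/side11.png",im)
st();s=arm.get_state();print(inc(np.array(s["ee_pos"])),goto(W(.15,.065,.255),1.406))
E
```

```text
t 28.88 pos [ 0.732  -0.098   0.3523] xax [0.158 0.987 0.001] zax [ 0.001  0.001 -1.   ] w -0.0004 F [0.7 0.4 0.3] j [-0.04  0.75  0.37  0.93 -0.25  1.5   0.09]
[0.14834181 0.06527026 0.35227536] (array([-0.001,  0.006,  0.389]), array([ 0.   , -0.   ,  0.001]))
```

carry_out(
  moves=[
    [0,0.006,0.1,0,0,0,0],
    [0,0.006,0.2,0,0,0,0],
    [0,0.006,0.3,0,0,0,0],
    [0,0.006,0.389,0,0,0,0],
    [0,0.006,0.389,0,0,0,0],
  ],
)

```text
time_s: 29.3
ee_pos: [0.731, -0.0978, 0.2485]
tool_rot: [0.761, 0.648, -0.003, -0.004]
force: [-0.9, 0.3, -1.0]
gripper_width: 0.0001
grasp_force: 0.0
```

carry_out(
  moves=[
    [0,-0.06,0,0,0,0,0],
    [0,-0.12,0,0,0,0,0],
    [0,-0.18,0,0,0,0,0],
    [0,-0.25,0,0,0,0,0],
    [0,-0.316,0,0,0,0,0],
  ],
)

```text
time_s: 29.72
ee_pos: [0.6573, -0.0867, 0.2564]
tool_rot: [0.761, 0.648, 0.003, 0.003]
force: [3.8, -0.8, -1.5]
gripper_width: 0.0001
grasp_force: 1.5
```

```bash
python3 - <<'E'
from h import *
im=cams.read_camera("side");cv2.imwrite("pics/side12.png",im)
st();s=arm.get_state();print(inc(np.array(s["ee_pos"])))
cv2.imwrite("pics/c12.png",cv2.resize(im[60:260,160:420],None,fx=3,fy=3,interpolation=cv2.INTER_CUBIC))
E
```

```text
t 29.77 pos [ 0.6539 -0.0863  0.2567] xax [0.16  0.987 0.001] zax [ 0.002  0.001 -1.   ] w -0.0001 F [-1.4  0.1  0.2] j [-0.1   0.65  0.37  1.4  -0.24  1.14  0.14]
[0.06929167 0.0639853  0.25670788]
```

View pics/c12.png

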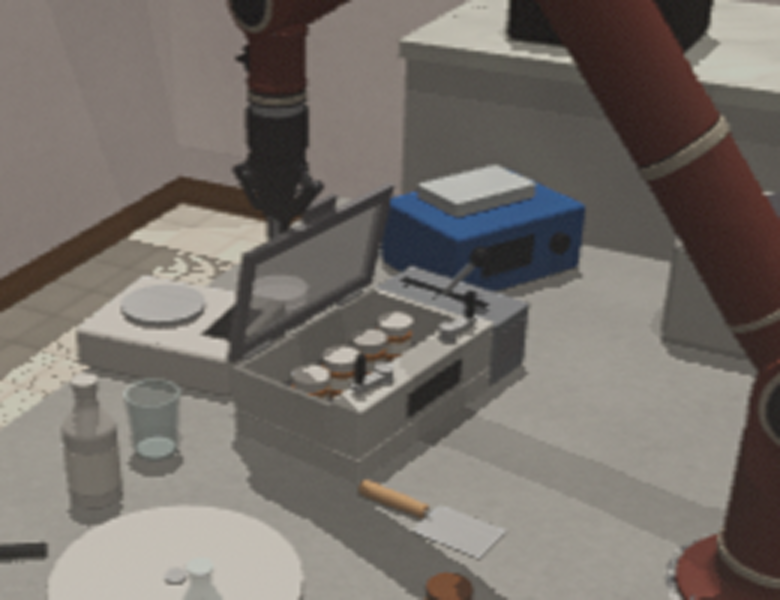

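carry_out(
  moves=[
    [0,-0.077,0.02,0,0,0,0],
    [0,-0.154,0.044,0,0,0,0],
    [0,-0.22,0.085,0,0,0,0],
    [0,-0.289,0.132,0,0,0,0],
    [0,-0.34,0.19,0,0,0,0],
  ],
)

```text
time_s: 30.18
ee_pos: [0.5738, -0.0733, 0.2095]
tool_rot: [0.761, 0.648, 0.003, 0.003]
force: [0.0, 0.8, 2.4]
gripper_width: -0.0002
grasp_force: 1.3
```

carry_out(
  moves=[
    [0,-0.052,0.066,0,0,0,0],
    [0,-0.08,0.125,0,0,0,0],
    [0,-0.107,0.19,0,0,0,0],
    [0,-0.12,0.255,0,0,0,0],
    [0,-0.125,0.3,0,0,0,0],
  ],
)

```text
time_s: 30.6
ee_pos: [0.5417, -0.068, 0.1321]
tool_rot: [0.761, 0.648, 0.001, 0.0]
force: [-1.9, 0.5, 2.5]
gripper_width: 0.0002
grasp_force: 0.9
```

```bash
python3 - <<'E'
from h import *
im=cams.read_camera("side");cv2.imwrite("pics/side13.png",im)
st();s=arm.get_state();print(inc(np.array(s["ee_pos"])))
E
```

```text
t 30.65 pos [ 0.5406 -0.0678  0.1302] xax [0.16  0.987 0.001] zax [-0.002  0.001 -1.   ] w 0.0003 F [ 0.3 -0.1 -1.6] j [-0.12  0.63  0.31  1.87 -0.29  0.69  0.21]
[-0.0455012   0.06354137  0.13018358]
```

carry_out(
  moves=[
    [0,0,0.01,0,0,0,0],
    [0,0,0.02,0,0,0,0],
    [0,0,0.03,0,0,0,0],
    [0,0,0.03,0,0,0,0],
    [0,0,0.03,0,0,0,0],
  ],
)

```text
time_s: 31.07
ee_pos: [0.5423, -0.0686, 0.127]
tool_rot: [0.762, 0.648, 0.002, 0.001]
force: [-4.3, 1.2, 14.3]
gripper_width: -0.0003
grasp_force: 6.9
```

```bash
python3 - <<'E'
from h import *
st();s=arm.get_state();print(inc(np.array(s["ee_pos"])))
E
```

```text
t 31.07 pos [ 0.5423 -0.0686  0.127 ] xax [0.16  0.987 0.002] zax [ 0.003  0.001 -1.   ] w -0.0003 F [-4.3  1.2 14.3] j [-0.11  0.63  0.31  1.87 -0.3   0.68  0.21]
[-0.04364979  0.06311038  0.12699752]
```

carry_out(
  moves=[
    [0,0,-0.12,0,0,0,0],
    [0,0,-0.28,0,0,0,0],
    [0,-0.1,-0.44,0,0,0,0],
    [-0.1,-0.2,-0.55,0,0,0,0],
    [-0.2,-0.2,-0.6,0,0,0,0.5],
  ],
)

```text
time_s: 31.48
ee_pos: [0.4829, -0.1078, 0.2776]
tool_rot: [0.76, 0.65, 0.002, 0.0]
force: [0.6, -1.1, -1.0]
gripper_width: 0.011
grasp_force: 0.0
```

carry_out(
  moves=[
    [0,0,0,0,0,0,0.5],
    [0,0,0,0,0,0,0.5],
    [0,0,0,0,0,0,0.5],
    [0,0,0,0,0,0,0.5],
    [0,0,0,0,0,0,0.5],
  ],
)

```text
time_s: 31.9
ee_pos: [0.484, -0.1088, 0.2729]
tool_rot: [0.761, 0.649, -0.0, -0.001]
force: [-0.5, -0.6, 0.0]
gripper_width: 0.0422
grasp_force: 0.0
```

```bash
python3 - <<'E'
from h import *
cams.read_camera("top")
st();m=model("wrist"); iw=cams.read_camera("wrist"); cv2.imwrite("pics/w14.png",iw); np.savez("w14.npz",K=m[0],E=m[1])
im=cams.read_camera("side");cv2.imwrite("pics/side14.png",im)
c=np.hstack([iw,cv2.resize(im[100:228,220:350],(390,384),interpolation=cv2.INTER_CUBIC)])
cv2.imwrite("pics/c14.png",cv2.resize(c,(800,341)))
E
```

```text
t 31.95 pos [ 0.4839 -0.109   0.2729] xax [0.159 0.987 0.   ] zax [-0.002  0.    -1.   ] w 0.0428 F [ 0.2 -0.2 -0.2] j [-0.11  0.38  0.41  1.84 -0.18  0.97  0.21]
```

View pics/c14.png

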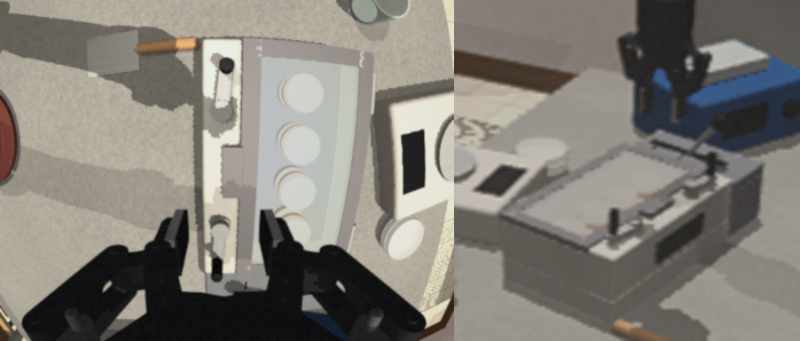

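```bash
python3 - <<'E'
from h import *
d=np.load("w14.npz"); m=(d["K"],d["E"]); im=cv2.imread("pics/w14.png")
g=im.max(2)
for n,(x0,x1,y0,y1) in dict(L=(225,285,50,115),R=(215,275,270,325)).items():
    k=(g[y0:y1,x0:x1]<45).astype(np.uint8)
    N,lab,stt,cen=cv2.connectedComponentsWithStats(k)
    for i in range(1,N):
        if stt[i,4]>40: print(n,stt[i]+[x0,y0,0,0,0],cen[i]+[x0,y0])
c=-m[1][:3,:3].T@m[1][:3,3]; print("cam inc",inc(c))
for n,P in dict(postLtop=(-.098,.111,.154),postLbase=(-.098,.111,.118),pivL=(-.098,.066,.118),postRtop=(-.105,-.111,.154),postRbase=(-.105,-.111,.118),pivR=(-.098,-.066,.118)).items(): print(n,np.round(proj("wrist",W(*P),m)))
z=np.vstack([cv2.resize(im[40:150,195:325],None,fx=4,fy=2.7),cv2.resize(im[230:340,195:325],None,fx=4,fy=2.7)]); cv2.imwrite("pics/c14b.png",z); print(z.shape)
E
```

```text
R [239 290  11  27 253] [244.256917   303.13043478]
cam inc [-0.09517932  0.08831256  0.39344127]
postLtop [249.  76.]
postLbase [249.  79.]
pivL [249. 128.]
postRtop [241. 310.]
postRbase [242. 290.]
pivR [249. 255.]
(594, 520, 3)
```

View pics/c14b.png

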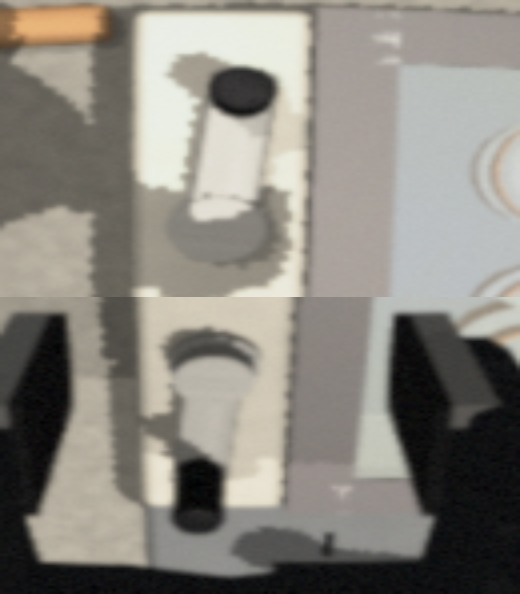

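```bash
python3 - <<'E'
from h import *
d=np.load("w14.npz"); m=(d["K"],d["E"])
for n,p,z in[("postL",(255.3,73),.154),("postR",(244.3,311.5),.154),("pivL",(249.7,124.3),.12),("pivR",(248,257.5),.12)]:
    q=plane("wrist",p,z,m); print(n,np.round(inc(q),4),np.round(q,4))
st();s=arm.get_state();print(inc(np.array(s["ee_pos"])))
E
```

```text
postL [-0.0928  0.1131  0.154 ] [ 0.502  -0.0112  0.154 ]
postR [-0.102  -0.1131  0.154 ] [ 0.4558 -0.2328  0.154 ]
pivL [-0.0973  0.0693  0.12  ] [ 0.4904 -0.0537  0.12  ]
pivR [-0.0986 -0.0674  0.12  ] [ 0.4667 -0.1883  0.12  ]
t 32.05 pos [ 0.4838 -0.1093  0.2731] xax [ 0.159  0.987 -0.   ] zax [-0.001  0.    -1.   ] w 0.0424 F [0.1 0.  0.4] j [-0.11  0.38  0.41  1.84 -0.18  0.97  0.21]
[-0.09463621  0.01331631  0.27311035]
```

carry_out(
  moves=[
    [0.1,0,0,0,0,0,0.5],
    [0.2,0,0,0,0,0,0.5],
    [0.3,0.004,0,0,0,0,0.5],
    [0.4,0.004,0,0,0,0,0.5],
    [0.4,0.004,0.06,0,0,0,0.5],
  ],
  grip_force=20,
)

```text
time_s: 32.47
ee_pos: [0.5036, -0.0046, 0.2602]
tool_rot: [0.759, 0.652, 0.003, 0.0]
force: [1.2, -0.3, -0.4]
gripper_width: 0.0429
grasp_force: 0.0
```

carry_out(
  moves=[
    [0,0,0.08,0,0,0,0.5],
    [0,0,0.16,0,0,0,0.5],
    [0,0,0.16,0,0,0,0.5],
    [0,0,0.16,0,0,0,0.5],
    [0,0,0.16,0,0,0,0.5],
  ],
)

```text
time_s: 32.88
ee_pos: [0.5015, -0.0116, 0.2195]
tool_rot: [0.762, 0.648, 0.0, 0.0]
force: [0.1, -0.1, 0.2]
gripper_width: 0.0427
grasp_force: 0.0
```

```bash
python3 - <<'E'
from h import *
cams.read_camera("side")
st();s=arm.get_state();print(inc(np.array(s["ee_pos"])),goto(W(-.0935,.113,.148),1.406))
E
```

```text
t 32.93 pos [ 0.5017 -0.0117  0.2199] xax [0.161 0.987 0.   ] zax [ 0.002 -0.    -1.   ] w 0.043 F [-0.6  0.4 -0.1] j [-0.28  0.44  0.37  1.9  -0.21  0.83  0.04]
[-0.09310124  0.11256777  0.21987253] (array([ 0.002, -0.002,  0.287]), array([ 0.   , -0.   ,  0.001]))
```

Well centred over the left post; descend, grip lightly and swing.

carry_out(
  moves=[
    [0,0,0.08,0,0,0,0.5],
    [0,0,0.16,0,0,0,0.5],
    [0,0,0.24,0,0,0,0.5],
    [0,0,0.285,0,0,0,0.5],
    [0,0,0.285,0,0,0,0.5],
  ],
)

```text
time_s: 33.35
ee_pos: [0.5001, -0.0114, 0.1465]
tool_rot: [0.762, 0.648, -0.001, -0.001]
force: [-0.2, 0.6, 0.3]
gripper_width: 0.0432
grasp_force: 0.0
```

carry_out(
  moves=[
    [0,0,0,0,0,0,0.3],
    [0,0,0,0,0,0,0],
    [0,0,0,0,0,0,0],
    [0,0,0,0,0,0,0],
    [0,0,0,0,0,0,0],
  ],
)

```text
time_s: 33.77
ee_pos: [0.5019, -0.0116, 0.1489]
tool_rot: [0.762, 0.648, 0.001, 0.001]
force: [0.1, 0.1, 6.3]
gripper_width: 0.0129
grasp_force: 20.9
```

```bash
python3 - <<'E'
from h import *
st();s=arm.get_state();print(inc(np.array(s["ee_pos"])),s["grasp_force"])
E
```

```text
t 33.77 pos [ 0.5019 -0.0116  0.1489] xax [0.161 0.987 0.001] zax [ 0.003  0.    -1.   ] w 0.0129 F [0.1 0.1 6.3] j [-0.24  0.55  0.32  1.98 -0.27  0.66  0.09]
[-0.09285234  0.11267624  0.14892973] 20.864009857177734
```

carry_out(
  moves=[
    [-0.005,0.026,0,0,0,0,0],
    [-0.014,0.052,0,0,0,0,0],
    [-0.026,0.076,0,0,0,0,0],
    [-0.042,0.098,0,0,0,0,0],
    [-0.06,0.118,0,0,0,0,0],
  ],
)

```text
time_s: 34.18
ee_pos: [0.5262, -0.029, 0.1482]
tool_rot: [0.762, 0.648, -0.0, -0.003]
force: [-4.0, 3.2, 6.5]
gripper_width: 0.0132
grasp_force: 21.6
```

carry_out(
  moves=[
    [-0.022,0.016,0,0,0,0,0],
    [-0.046,0.028,0,0,0,0,0],
    [-0.071,0.038,0,0,0,0,0],
    [-0.1,0.043,0,0,0,0,0],
    [-0.124,0.044,0,0,0,0,0],
  ],
)

```text
time_s: 34.6
ee_pos: [0.534, -0.0614, 0.1482]
tool_rot: [0.761, 0.648, 0.002, -0.001]
force: [1.0, 3.2, 3.5]
gripper_width: 0.0137
grasp_force: 21.2
```

carry_out(
  moves=[
    [0,0,0,0,0,0,0],
    [0,0,0,0,0,0,0],
    [0,0,0,0,0,0,0.5],
    [0,0,0,0,0,0,0.5],
    [0,0,0,0,0,0,0.5],
  ],
)

```text
time_s: 35.02
ee_pos: [0.5328, -0.0641, 0.1471]
tool_rot: [0.762, 0.648, -0.001, 0.0]
force: [-0.2, 0.5, -0.7]
gripper_width: 0.0425
grasp_force: 0.0
```

carry_out(
  moves=[
    [0,0,0,0,0,0,0.5],
    [0,0,-0.08,0,0,0,0.5],
    [0,0,-0.18,0,0,0,0.5],
    [0,0,-0.28,0,0,0,0.5],
    [0,0,-0.4,0,0,0,0.5],
  ],
)

```text
time_s: 35.43
ee_pos: [0.5323, -0.0635, 0.2474]
tool_rot: [0.762, 0.648, -0.002, -0.001]
force: [-0.4, -0.7, -0.4]
gripper_width: 0.0426
grasp_force: 0.0
```

```bash
python3 - <<'E'
from h import *
cams.read_camera("side");cams.read_camera("side");
st();m=model("wrist"); iw=cams.read_camera("wrist"); cv2.imwrite("pics/w15.png",iw); np.savez("w15.npz",K=m[0],E=m[1])
s=arm.get_state();print(inc(np.array(s["ee_pos"])),goto(W(-.102,-.113,.22),1.406))
print([np.round(proj("wrist",W(*P),m)) for P in[(-.053,.068,.154),(-.098,.068,.12)]])
k=(iw.max(2)<45).astype(np.uint8);N,lab,stt,cen=cv2.connectedComponentsWithStats(k)
for i in range(1,N):
    if 60<stt[i,4]<2500: print(stt[i],cen[i],inc(plane("wrist",cen[i],.154,m)))
E
```

```text
t 35.53 pos [ 0.536  -0.0645  0.252 ] xax [ 0.161  0.987 -0.   ] zax [ 0.01  -0.002 -1.   ] w 0.0426 F [-0.4 -0.2  0.6] j [-0.17  0.46  0.37  1.76 -0.2   0.95  0.12]
[-0.05200138  0.06634562  0.24968499] (array([-0.717, -0.203,  0.118]), array([0.001, 0.   , 0.001]))
[array([248., 199.]), array([197., 187.])]
[241 175  14  17 152] [247.80263158 182.44736842] [-0.05278708  0.08131513  0.154     ]
[ 428  186   28   71 1655] [442.         220.26163142] [0.1286491  0.04624701 0.154     ]
```

```bash
python3 - <<'E'
import cv2
im=cv2.imread("pics/w15.png"); cv2.imwrite("pics/c15.png",cv2.resize(im[110:280,150:330],None,fx=3.3,fy=3.3,interpolation=cv2.INTER_CUBIC))
E
```

```text
(no output)
```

View pics/c15.png

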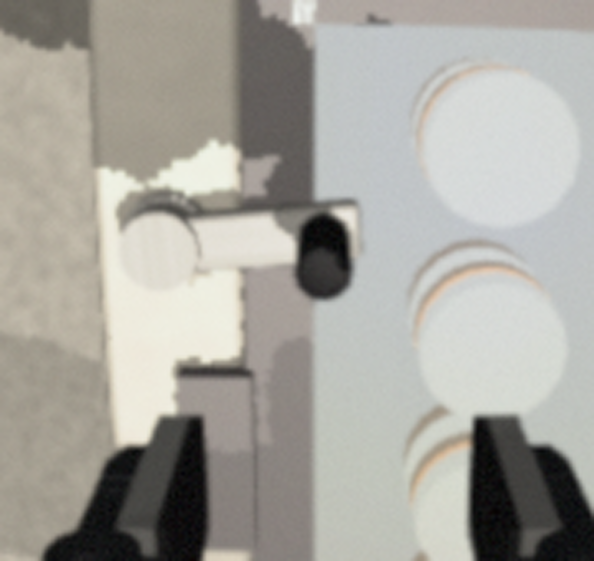

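carry_out(
  moves=[
    [-0.15,-0.04,0,0,0,0,0.5],
    [-0.3,-0.08,0,0,0,0,0.5],
    [-0.45,-0.12,0.04,0,0,0,0.5],
    [-0.6,-0.16,0.08,0,0,0,0.5],
    [-0.717,-0.203,0.118,0,0,0,0.5],
  ],
)

```text
time_s: 36.0
ee_pos: [0.4523, -0.2349, 0.2166]
tool_rot: [0.762, 0.647, -0.001, -0.0]
force: [-0.2, -0.2, -0.1]
gripper_width: 0.0424
grasp_force: 0.0
```

carry_out(
  moves=[
    [0,0,0,0,0,0,0.5],
    [0,0,0,0,0,0,0.5],
    [0,0,0,0,0,0,0.5],
    [0,0,0,0,0,0,0.5],
    [0,0,0,0,0,0,0.5],
  ],
)

```text
time_s: 36.42
ee_pos: [0.4554, -0.2305, 0.2179]
tool_rot: [0.761, 0.649, 0.0, -0.0]
force: [-0.1, -0.1, -0.4]
gripper_width: 0.0431
grasp_force: 0.0
```

```bash
python3 - <<'E'
from h import *
cams.read_camera("side")
st();s=arm.get_state();print(inc(np.array(s["ee_pos"])),goto(W(-.102,-.113,.148),1.406))
E
```

```text
t 36.47 pos [ 0.4553 -0.2307  0.218 ] xax [0.157 0.988 0.   ] zax [ 0.  0. -1.] w 0.0427 F [0.5 0.3 0.4] j [ 0.17  0.46  0.37  1.88 -0.22  0.84  0.49]
[-0.10279917 -0.11109188  0.21800764] (array([-0.008,  0.003,  0.28 ]), array([ 0.   , -0.   ,  0.001]))
```

carry_out(
  moves=[
    [-0.008,0.003,0.08,0,0,0,0.5],
    [-0.008,0.003,0.16,0,0,0,0.5],
    [-0.008,0.003,0.24,0,0,0,0.5],
    [-0.008,0.003,0.28,0,0,0,0.5],
    [-0.008,0.003,0.28,0,0,0,0.5],
  ],
)

```text
time_s: 36.88
ee_pos: [0.4541, -0.2327, 0.1462]
tool_rot: [0.761, 0.648, -0.001, -0.002]
force: [0.5, 0.5, -0.2]
gripper_width: 0.0425
grasp_force: 0.0
```

carry_out(
  moves=[
    [0,0,0,0,0,0,0.3],
    [0,0,0,0,0,0,0],
    [0,0,0,0,0,0,0],
    [0,0,0,0,0,0,0],
    [0,0,0,0,0,0,0],
  ],
)

```text
time_s: 37.3
ee_pos: [0.4557, -0.2347, 0.1492]
tool_rot: [0.762, 0.648, 0.001, 0.001]
force: [-0.4, 0.9, 4.6]
gripper_width: 0.0133
grasp_force: 20.7
```

carry_out(
  moves=[
    [0.001,0.025,0,0,0,0,0],
    [0.004,0.05,0,0,0,0,0],
    [0.012,0.076,0,0,0,0,0],
    [0.022,0.101,0,0,0,0,0],
    [0.037,0.123,0,0,0,0,0],
  ],
)

```text
time_s: 37.72
ee_pos: [0.4849, -0.2322, 0.1488]
tool_rot: [0.762, 0.647, -0.002, -0.0]
force: [-4.2, -3.8, 4.5]
gripper_width: 0.0134
grasp_force: 21.1
```

carry_out(
  moves=[
    [0.018,0.021,0,0,0,0,0],
    [0.04,0.038,0,0,0,0,0],
    [0.063,0.053,0,0,0,0,0],
    [0.088,0.062,0,0,0,0,0],
    [0.114,0.07,0,0,0,0,0],
  ],
)

```text
time_s: 38.13
ee_pos: [0.5074, -0.2069, 0.1486]
tool_rot: [0.762, 0.647, -0.002, 0.001]
force: [-3.7, -2.7, 3.5]
gripper_width: 0.0134
grasp_force: 21.2
```

carry_out(
  moves=[
    [0.018,0.002,0,0,0,0,0],
    [0.036,0.003,0,0,0,0,0],
    [0.055,0.003,0,0,0,0,0],
    [0.06,0.003,0,0,0,0,0],
    [0.06,0.003,0,0,0,0,0],
  ],
)

```text
time_s: 38.55
ee_pos: [0.512, -0.1903, 0.1486]
tool_rot: [0.762, 0.648, -0.0, 0.001]
force: [-2.7, -3.5, 4.2]
gripper_width: 0.0131
grasp_force: 21.3
```

carry_out(
  moves=[
    [0,0,0,0,0,0,0.5],
    [0,0,0,0,0,0,0.5],
    [0,0,0,0,0,0,0.5],
    [0,0,-0.1,0,0,0,0.5],
    [0,0,-0.2,0,0,0,0.5],
  ],
)

```text
time_s: 38.97
ee_pos: [0.5111, -0.1882, 0.1969]
tool_rot: [0.761, 0.648, -0.001, -0.002]
force: [1.7, 0.0, -0.5]
gripper_width: 0.0428
grasp_force: 0.0
```

carry_out(
  moves=[
    [0,0,-0.15,0,0,0,0.3],
    [0,0,-0.3,0,0,0,0],
    [-0.1,-0.1,-0.45,0,0,0,0],
    [-0.2,-0.2,-0.45,0,0,0,0],
    [-0.3,-0.3,-0.45,0,0,0,0],
  ],
)

```text
time_s: 39.38
ee_pos: [0.4265, -0.2527, 0.3133]
tool_rot: [0.761, 0.649, 0.002, 0.003]
force: [-0.6, -1.0, 0.2]
gripper_width: -0.0002
grasp_force: 0.0
```

```bash
python3 - <<'E'
from h import *
cams.read_camera("side");cams.read_camera("side");
st();m=model("wrist"); iw=cams.read_camera("wrist"); cv2.imwrite("pics/w16.png",iw); np.savez("w16.npz",K=m[0],E=m[1])
im=cams.read_camera("side"); cv2.imwrite("pics/side16.png",im); cv2.imwrite("pics/top16.png",cams.read_camera("top"))
s=arm.get_state();print(inc(np.array(s["ee_pos"])))
print([np.round(proj("wrist",W(*P),m)) for P in[(-.053,.068,.154),(-.098,.068,.12),(-.053,-.068,.154),(-.098,-.068,.12)]])
cv2.imwrite("pics/c16.png",cv2.resize(iw[60:360,120:460],None,fx=2,fy=2))
E
```

```text
t 39.48 pos [ 0.4205 -0.2563  0.3118] xax [ 0.171  0.985 -0.002] zax [-0.001 -0.002 -1.   ] w -0.0001 F [-0.4  0.1  0.9] j [ 0.18  0.33  0.45  1.79 -0.16  1.06  0.51]
[-0.12802555 -0.13563215  0.31026182]
[array([333., -27.]), array([284., -18.]), array([336., 106.]), array([285., 104.])]
```

View pics/c16.png

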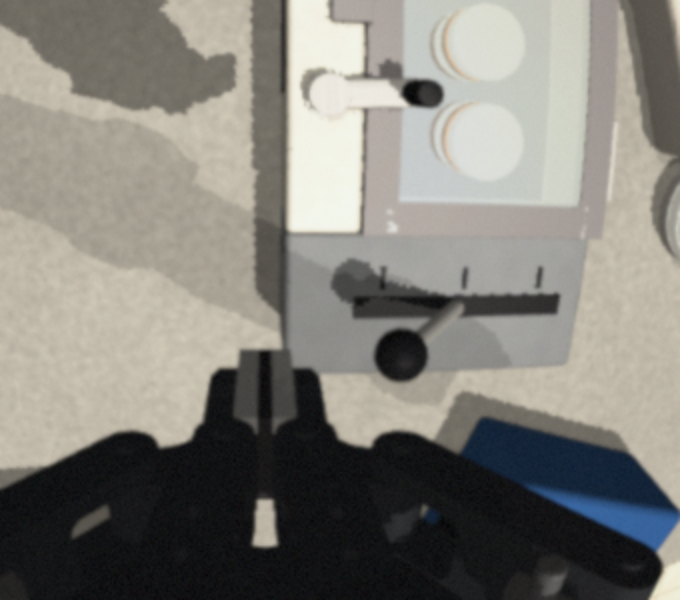

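```bash
python3 - <<'E'
from h import *
d=np.load("w16.npz"); m=(d["K"],d["E"])
for n,p in[("tickM",(352,199)),("lever base",(350,212)),("slot front",(298,212)),("slot back",(398,210))]: print(n,np.round(inc(plane("wrist",p,.095,m)),4))
for z in(.16,.165,.17,.175): print(z,np.round(inc(plane("wrist",(320.5,237.5),z,m)),4))
# ball from the two fixed views, dark blob near the estimate
for n in("top","wrist"):
    im=cv2.imread({"top":"pics/top16.png","wrist":"pics/w16.png"}[n]); mm=m if n=="wrist" else model("top")
    u,v=map(int,proj(n,W(-.066,-.196,.168),mm)); g=im.max(2)[v-25:v+25,u-25:u+25]
    N,lab,s,c=cv2.connectedComponentsWithStats((g<50).astype(np.uint8))
    for i in range(1,N):
        if s[i,4]>40:
            p=c[i]+[u-25,v-25]; print(n,s[i],p,np.round(inc(plane(n,p,.168,mm)),4))
s=arm.get_state();print(inc(np.array(s["ee_pos"])))
E
```

```text
tickM [-0.0088 -0.1811  0.095 ]
lever base [-0.0097 -0.1984  0.095 ]
slot front [-0.077  -0.1972  0.095 ]
slot back [ 0.0597 -0.1973  0.095 ]
0.16 [-0.0626 -0.2008  0.16  ]
0.165 [-0.0639 -0.1984  0.165 ]
0.17 [-0.0651 -0.1959  0.17  ]
0.175 [-0.0664 -0.1935  0.175 ]
top [   0    0   50   50 1036] [440.64285714 209.29343629] [-0.0851 -0.2085  0.168 ]
wrist [28  0 22  5 60] [334.36666667 212.15      ] [-0.0527 -0.1698  0.168 ]
wrist [ 14  14  25  25 499] [320.06813627 236.9238477 ] [-0.0651 -0.1963  0.168 ]
[-0.12802555 -0.13563215  0.31026182]
```

carry_out(
  moves=[
    [-0.08,0.08,0,0,0,0,0.3],
    [-0.16,0.16,0,0,0,0,0.6],
    [-0.254,0.258,0.05,0,0,0,0.6],
    [-0.254,0.258,0.15,0,0,0,0.6],
    [-0.254,0.258,0.25,0,0,0,0.6],
  ],
)

```text
time_s: 40.05
ee_pos: [0.482, -0.3251, 0.2465]
tool_rot: [0.761, 0.649, 0.0, 0.001]
force: [-0.0, 0.7, -0.4]
gripper_width: 0.0513
grasp_force: 0.0
```

carry_out(
  moves=[
    [0,0,0,0,0,0,0.6],
    [0,0,0,0,0,0,0.6],
    [0,0,0,0,0,0,0.6],
    [0,0,0,0,0,0,0.6],
    [0,0,0,0,0,0,0.6],
  ],
)

```text
time_s: 40.47
ee_pos: [0.48, -0.3252, 0.2498]
tool_rot: [0.762, 0.648, 0.001, 0.002]
force: [-1.0, 0.8, 0.1]
gripper_width: 0.0512
grasp_force: 0.0
```

```bash
python3 - <<'E'
from h import *
cams.read_camera("side")
st();s=arm.get_state();print(inc(np.array(s["ee_pos"])),goto(W(-.0634,-.199,.172),1.406))
E
```

```text
t 40.52 pos [ 0.4798 -0.3252  0.2496] xax [ 0.16   0.987 -0.001] zax [ 0.003 -0.001 -1.   ] w 0.0513 F [-0.7  0.  -0. ] j [ 0.3   0.53  0.41  1.65 -0.24  1.01  0.63]
[-0.06316543 -0.20027899  0.24959075] (array([ 0.005, -0.002,  0.31 ]), array([0.   , 0.   , 0.001]))
```

carry_out(
  moves=[
    [0.005,0,0.08,0,0,0,0.6],
    [0.005,0,0.16,0,0,0,0.6],
    [0.005,0,0.24,0,0,0,0.6],
    [0.005,0,0.31,0,0,0,0.6],
    [0.005,0,0.31,0,0,0,0.6],
  ],
)

```text
time_s: 40.93
ee_pos: [0.478, -0.3222, 0.1681]
tool_rot: [0.762, 0.648, -0.001, -0.003]
force: [-0.2, 1.1, 0.8]
gripper_width: 0.051
grasp_force: 0.0
```

carry_out(
  moves=[
    [0,0,0,0,0,0,0.45],
    [0,0,0,0,0,0,0.3],
    [0,0,0,0,0,0,0.1],
    [0,0,0,0,0,0,0],
    [0,0,0,0,0,0,0],
  ],
)

```text
time_s: 41.35
ee_pos: [0.4797, -0.3244, 0.1726]
tool_rot: [0.762, 0.648, 0.0, 0.001]
force: [-3.0, 1.1, 6.1]
gripper_width: 0.0269
grasp_force: 19.2
```

```bash
python3 - <<'E'
from h import *
st();s=arm.get_state();print(inc(np.array(s["ee_pos"])),s["grasp_force"])
E
```

```text
t 41.35 pos [ 0.4797 -0.3244  0.1726] xax [ 0.161  0.987 -0.001] zax [ 0.002 -0.001 -1.   ] w 0.0269 F [-3.   1.1  6.1] j [ 0.32  0.62  0.38  1.74 -0.29  0.83  0.67]
[-0.06342661 -0.19956098  0.17258832] 19.242767952382565
```

carry_out(
  moves=[
    [0,0.04,-0.024,0,0,0,0],
    [0,0.08,-0.043,0,0,0,0],
    [0,0.13,-0.06,0,0,0,0],
    [0,0.18,-0.07,0,0,0,0],
    [0,0.22,-0.073,0,0,0,0],
  ],
)

```text
time_s: 41.77
ee_pos: [0.5312, -0.3338, 0.1903]
tool_rot: [0.762, 0.647, -0.002, -0.001]
force: [-6.1, 0.5, 7.0]
gripper_width: 0.0265
grasp_force: 20.4
```

carry_out(
  moves=[
    [0,0,0,0,0,0,0],
    [0,0,0,0,0,0,0],
    [0,0,0,0,0,0,0],
    [0,0,0,0,0,0,0],
  ],
)

```text
time_s: 42.1
ee_pos: [0.5338, -0.3341, 0.1902]
tool_rot: [0.762, 0.648, -0.0, 0.002]
force: [-0.4, -2.8, 5.1]
gripper_width: 0.0264
grasp_force: 20.2
```

```bash
python3 - <<'E'
from h import *
st();s=arm.get_state();print(inc(np.array(s["ee_pos"])),s["grasp_force"])
E
```

```text
t 42.1 pos [ 0.5338 -0.3341  0.1902] xax [ 0.161  0.987 -0.003] zax [ 0.003 -0.003 -1.   ] w 0.0264 F [-0.4 -2.8  5.1] j [ 0.3   0.67  0.39  1.58 -0.29  0.95  0.62]
[-0.00841963 -0.20022763  0.190198  ] 20.177966058254242
```

Ball centred at inc x ≈ −0.0085 (upright is −0.009). Release, rise clear, and measure the result.

carry_out(
  moves=[
    [0,0,0,0,0,0,0.3],
    [0,0,0,0,0,0,0.6],
    [0,0,0,0,0,0,0.6],
    [0,0,0,0,0,0,0.6],
    [0,0,0,0,0,0,0.6],
  ],
)

```text
time_s: 42.52
ee_pos: [0.5338, -0.3318, 0.1883]
tool_rot: [0.762, 0.648, 0.0, -0.0]
force: [0.5, -0.2, -0.6]
gripper_width: 0.0513
grasp_force: 0.0
```

carry_out(
  moves=[
    [0,0,-0.08,0,0,0,0.6],
    [0,0,-0.2,0,0,0,0.6],
    [0,0,-0.32,0,0,0,0.6],
    [0,0,-0.44,0,0,0,0.6],
    [0,-0.1,-0.5,0,0,0,0.6],
  ],
)

```text
time_s: 42.93
ee_pos: [0.514, -0.3283, 0.3167]
tool_rot: [0.76, 0.65, 0.002, 0.004]
force: [0.4, -0.6, 0.3]
gripper_width: 0.0513
grasp_force: 0.0
```

carry_out(
  moves=[
    [0,-0.1,-0.05,0,0,0,0.6],
    [0,-0.2,-0.1,0,0,0,0.6],
    [0,-0.35,-0.1,0,0,0,0.6],
    [-0.1,-0.5,-0.1,0,0,0,0.6],
    [-0.2,-0.65,-0.1,0,0,0,0.6],
  ],
)

```text
time_s: 43.35
ee_pos: [0.3461, -0.3477, 0.339]
tool_rot: [0.76, 0.65, 0.001, 0.0]
force: [0.5, -2.0, -0.5]
gripper_width: 0.0508
grasp_force: 0.0
```

carry_out(
  moves=[
    [0,0,0,0,0,0,0.6],
    [0,0,0,0,0,0,0.6],
    [0,0,0,0,0,0,0.6],
    [0,0,0,0,0,0,0.6],
    [0,0,0,0,0,0,0.6],
  ],
)

```text
time_s: 43.77
ee_pos: [0.3482, -0.3482, 0.3384]
tool_rot: [0.761, 0.649, 0.0, -0.0]
force: [0.0, 0.0, 0.2]
gripper_width: 0.0512
grasp_force: 0.0
```

```bash
python3 - <<'E'
from h import *
st();mw=model("wrist"); iw=cams.read_camera("wrist"); it=cams.read_camera("top"); cv2.imwrite("pics/w20.png",iw);cv2.imwrite("pics/top20.png",it)
def blobs(n,im,m,P,rad,th=50):
    u,v=map(int,proj(n,W(*P),m))
    if not(0<=u<512 and 0<=v<384): print(n,P,"off view");return
    a,b=max(u-rad,0),max(v-rad,0); g=im.max(2)[b:v+rad,a:u+rad]
    N,lab,s,c=cv2.connectedComponentsWithStats((g<th).astype(np.uint8))
    for i in range(1,N):
        if s[i,4]>12: p=c[i]+[a,b]; print(n,P,"blob",s[i],np.round(inc(plane(n,p,P[2],m)),4))
mt=model("top")
for P in[(-.009,-.199,.182),(-.053,.068,.14),(-.053,-.068,.14)]:
    blobs("top",it,mt,P,14,60); blobs("wrist",iw,mw,P,25,60)
E
```

```text
t 43.77 pos [ 0.3482 -0.3482  0.3384] xax [0.158 0.988 0.001] zax [-0.     0.001 -1.   ] w 0.0512 F [0.  0.  0.2] j [ 0.39  0.31  0.48  1.74 -0.16  1.13  0.76]
top (-0.009, -0.199, 0.182) blob [  0   0  20  28 217] [-0.0094 -0.1817  0.182 ]
wrist (-0.009, -0.199, 0.182) blob [  0  13  38  25 493] [-0.0108 -0.1979  0.182 ]
top (-0.053, 0.068, 0.14) blob [ 9 12  6  6 25] [-0.0547  0.0748  0.14  ]
wrist (-0.053, 0.068, 0.14) off view
top (-0.053, -0.068, 0.14) blob [10 13  8  6 31] [-0.0551 -0.0665  0.14  ]
wrist (-0.053, -0.068, 0.14) blob [ 15  16  19  16 179] [-0.0552 -0.0699  0.14  ]
```

```bash
python3 - <<'E'
from h import *
print(goto(W(-.0535,.073,.25),1.406))
E
```

```text
(array([1.268, 0.552, 0.354]), array([-0.   , -0.   ,  0.001]))
```

carry_out(
  moves=[
    [0.13,0.055,0,0,0,0,0.5],
    [0.26,0.11,0,0,0,0,0.5],
    [0.39,0.165,0,0,0,0,0.5],
    [0.52,0.22,0,0,0,0,0.5],
    [0.65,0.28,0,0,0,0,0.5],
  ],
)

```text
time_s: 44.28
ee_pos: [0.4429, -0.198, 0.3388]
tool_rot: [0.762, 0.648, -0.0, -0.0]
force: [-0.7, -1.5, -1.0]
gripper_width: 0.043
grasp_force: 0.0
```

carry_out(
  moves=[
    [0.13,0.055,0,0,0,0,0.5],
    [0.26,0.11,0,0,0,0,0.5],
    [0.39,0.165,0,0,0,0,0.5],
    [0.52,0.22,0,0,0,0,0.5],
    [0.618,0.272,0,0,0,0,0.5],
  ],
)

```text
time_s: 44.7
ee_pos: [0.5352, -0.054, 0.3385]
tool_rot: [0.76, 0.65, 0.0, -0.001]
force: [-0.4, -0.7, 0.1]
gripper_width: 0.0428
grasp_force: 0.0
```

carry_out(
  moves=[
    [0,0,0.1,0,0,0,0.5],
    [0,0,0.2,0,0,0,0.5],
    [0,0,0.3,0,0,0,0.5],
    [0,0,0.354,0,0,0,0.5],
    [0,0,0.354,0,0,0,0.5],
  ],
)

```text
time_s: 45.12
ee_pos: [0.532, -0.0571, 0.2467]
tool_rot: [0.761, 0.648, -0.003, -0.003]
force: [-0.1, 0.3, 0.9]
gripper_width: 0.043
grasp_force: 0.0
```

```bash
python3 - <<'E'
from h import *
cams.read_camera("side");cams.read_camera("side")
st();s=arm.get_state();print(inc(np.array(s["ee_pos"])),goto(W(-.0535,.073,.148),1.406))
E
```

```text
t 45.22 pos [ 0.5342 -0.058   0.2502] xax [ 0.16   0.987 -0.   ] zax [-0.001 -0.    -1.   ] w 0.0427 F [-0.1 -1.   0.2] j [-0.16  0.46  0.33  1.76 -0.18  0.95  0.09]
[-0.05342037  0.07221363  0.25019558] (array([ 0.003, -0.   ,  0.409]), array([-0.   ,  0.   ,  0.001]))
```

carry_out(
  moves=[
    [0.002,0,0.1,0,0,0,0.5],
    [0.002,0,0.2,0,0,0,0.5],
    [0.002,0,0.3,0,0,0,0.5],
    [0.002,0,0.38,0,0,0,0.5],
    [0.002,0,0.407,0,0,0,0.5],
  ],
)

```text
time_s: 45.63
ee_pos: [0.5336, -0.0575, 0.1473]
tool_rot: [0.762, 0.648, -0.001, -0.001]
force: [-1.0, -0.1, 0.2]
gripper_width: 0.0427
grasp_force: 0.0
```

carry_out(
  moves=[
    [0,0,0,0,0,0,0.5],
    [0,0,0,0,0,0,0.3],
    [0,0,0,0,0,0,0],
    [0,0,0,0,0,0,0],
    [0,0,0,0,0,0,0],
  ],
)

```text
time_s: 46.05
ee_pos: [0.5348, -0.058, 0.1503]
tool_rot: [0.762, 0.648, 0.001, 0.001]
force: [-0.6, 0.5, 5.8]
gripper_width: 0.0133
grasp_force: 20.2
```

carry_out(
  moves=[
    [-0.01,0,0,0,0,0,0],
    [-0.02,0,0,0,0,0,0],
    [-0.03,0,0,0,0,0,0],
    [-0.036,0,0,0,0,0,0],
    [-0.036,0,0,0,0,0,0],
  ],
)

```text
time_s: 46.47
ee_pos: [0.5337, -0.0649, 0.1503]
tool_rot: [0.762, 0.648, 0.002, -0.0]
force: [-0.9, 3.0, 6.7]
gripper_width: 0.0132
grasp_force: 20.2
```

carry_out(
  moves=[
    [0,0,0,0,0,0,0],
    [0,0,0,0,0,0,0.5],
    [0,0,0,0,0,0,0.5],
    [0,0,0,0,0,0,0.5],
    [0,0,-0.05,0,0,0,0.5],
  ],
)

```text
time_s: 46.88
ee_pos: [0.5308, -0.0667, 0.1593]
tool_rot: [0.762, 0.648, -0.002, -0.002]
force: [-0.7, -0.0, -0.2]
gripper_width: 0.0426
grasp_force: 0.0
```

carry_out(
  moves=[
    [0,0,-0.15,0,0,0,0.5],
    [0,0,-0.3,0,0,0,0.5],
    [0,0,-0.45,0,0,0,0.5],
    [0,0,-0.6,0,0,0,0.5],
    [0,-0.1,-0.7,0,0,0,0.5],
  ],
)

```text
time_s: 47.3
ee_pos: [0.5117, -0.0637, 0.3395]
tool_rot: [0.762, 0.648, 0.002, 0.004]
force: [0.8, 1.2, 1.0]
gripper_width: 0.0425
grasp_force: 0.0
```

carry_out(
  moves=[
    [0,-0.15,0,0,0,0,0.5],
    [0,-0.3,0,0,0,0,0.5],
    [0,-0.45,0,0,0,0,0.5],
    [0,-0.55,0,0,0,0,0.5],
    [0,-0.55,0,0,0,0,0.5],
  ],
)

```text
time_s: 47.72
ee_pos: [0.3667, -0.0405, 0.3357]
tool_rot: [0.762, 0.648, -0.001, -0.002]
force: [-0.5, -0.1, 0.1]
gripper_width: 0.043
grasp_force: 0.0
```

carry_out(
  moves=[
    [0,0,0,0,0,0,0.5],
    [0,0,0,0,0,0,0.5],
    [0,0,0,0,0,0,0.5],
    [0,0,0,0,0,0,0.5],
    [0,0,0,0,0,0,0.5],
  ],
)

```text
time_s: 48.13
ee_pos: [0.3728, -0.0408, 0.3358]
tool_rot: [0.762, 0.648, -0.0, 0.0]
force: [0.2, 0.3, -0.2]
gripper_width: 0.0427
grasp_force: 0.0
```

```bash
python3 - <<'E'
from h import *
st();mw=model("wrist");mt=model("top"); iw=cams.read_camera("wrist"); it=cams.read_camera("top"); cv2.imwrite("pics/w21.png",iw);cv2.imwrite("pics/top21.png",it)
def blobs(n,im,m,P,rad,th=60):
    u,v=map(int,proj(n,W(*P),m))
    if not(0<=u<512 and 0<=v<384): print(n,P,"off view");return
    a,b=max(u-rad,0),max(v-rad,0); g=im.max(2)[b:v+rad,a:u+rad]
    N,lab,s,c=cv2.connectedComponentsWithStats((g<th).astype(np.uint8))
    for i in range(1,N):
        if s[i,4]>12: p=c[i]+[a,b]; print(n,P,"blob",s[i],np.round(inc(plane(n,p,P[2],m)),4))
for P in[(-.009,-.199,.182),(-.053,.068,.14),(-.053,-.068,.14)]:
    blobs("top",it,mt,P,14); blobs("wrist",iw,mw,P,25)
E
```

```text
t 48.13 pos [ 0.3728 -0.0408  0.3358] xax [ 0.161  0.987 -0.001] zax [-0.    -0.001 -1.   ] w 0.0427 F [ 0.2  0.3 -0.2] j [-0.27  0.09  0.36  2.   -0.04  1.05 -0.06]
top (-0.009, -0.199, 0.182) blob [  0   0   7  28 109] [-0.009  -0.1692  0.182 ]
top (-0.009, -0.199, 0.182) blob [ 7 10 13 10 96] [-0.0095 -0.1967  0.182 ]
wrist (-0.009, -0.199, 0.182) blob [   0    0   50   50 2432] [-0.0119 -0.1951  0.182 ]
top (-0.053, 0.068, 0.14) blob [11 13  7  5 23] [-0.0544  0.069   0.14  ]
wrist (-0.053, 0.068, 0.14) blob [ 15  19  19  15 175] [-0.0547  0.0677  0.14  ]
top (-0.053, -0.068, 0.14) blob [10 13  8  6 29] [-0.0551 -0.0661  0.14  ]
wrist (-0.053, -0.068, 0.14) blob [  0  15  50  35 835] [-0.0516 -0.0899  0.14  ]
```

Both turnbuttons measure straight back and the ball is at inc x ≈ −0.0095 (upright). Hand in.

```bash
python3 -c "
from h import *
print(order.job_done())"
```

```text
the job is handed in; nothing more can be done
None
```

The job is handed in at about 48 s, but no verdict came back: by my camera measurements all four jars stand in the chamber, the lid is shut, both turnbuttons point straight back and the lever is upright. The flask was on the turntable when last seen, and I viewed 17 pictures, over the limit of 14.

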